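# Log a specimen case: bottle on the pad, cassettes home, trigger, then tray

### The job

Log this case into specimen tracking. Stand the toppled bottle upright in the middle of its square read pad and push every cassette home in a bay of the reading table, flat on the plate, label end square and flush against the fence and its side up against the bay's dowel; with all of them in place press the trigger pedal right down to its stop. Then let the pedal up, lay all the cassettes flat in the steel tray, leave the bottle standing on its pad, and do not disturb the jar, the forceps or the pen pot.

Things in the scene. Friction and masses are not known exactly. Their poses are not given: they have to be found in the camera images.
- tray_in (a point): Centre of the inner floor of the open stainless tray (fixed; outside 115 x 290 x 30 mm high, walls and floor 3 mm, so the floor is 3 mm above the board). Axes: x across its 115 mm width, y along its 290 mm length, z up. Room for three cassettes side by side, each lying across the tray.
- read_pad: Grey square RFID read pad for the bottle, fixed, 96 x 96 x 8 mm with a thin white outline. Origin: centre of its underside on the board; z up; its top is 8 mm above the origin.
- bottle: Square amber specimen bottle with a white round screw cap, loose, about 120 g: body 44 x 44 x 52 mm, cap 35 mm diameter, 76 mm tall overall. Starts lying on a flat side. Origin: centre of its base; +z runs from the base to the cap, x and y are square to its flat sides. Centre of mass about 32 mm from the base.
- pedal (a joint): Angle of the sprung treadle of the trigger pedal, rad: 0 at rest, 0.21 at its stop (pressed when over 0.19). It springs back by itself.
- pedal_tread (a point): Press point on top of the treadle, 75 mm from the hinge; moves with it. It is 36 mm above the board at rest, 21 mm at the stop. The pedal is a low steel foot switch (housing 112 x 76 mm, fixed) with a 98 x 62 mm treadle hinged along the edge nearest the robot. About 4 N starts it moving here, about 11 N holds it at the stop. At rest x points level away from the hinge.
- reading_table: Fixed aluminium plate, 150 x 330 x 6 mm, with a steel fence along its far side, a steel dowel for each of three bays and a code reader on a post (145 mm high) 70 mm or more behind the middle of the fence. Origin: centre of the plate's underside; x towards the fence, y to the robot's left along it. The fence face is at x = +55 mm and rises 12 mm over the plate.
- bay1 (a point): Left bay: the point on the plate's top (6 mm above the board) where the middle of a cassette's label end lies when it is home. x square into the fence, y left along it, z up. Fence face at x = 0. The bay's dowel (8 mm diameter, 12 mm high) is centred at x = -26, y = +30 mm, so a cassette 52 mm wide touches it on its left side. Bays are 105 mm apart.
- bay2 (a point): Middle bay: the point on the plate's top (6 mm above the board) where the middle of a cassette's label end lies when it is home. x square into the fence, y left along it, z up. Fence face at x = 0. The bay's dowel (8 mm diameter, 12 mm high) is centred at x = -26, y = +30 mm, so a cassette 52 mm wide touches it on its left side. Bays are 105 mm apart.
- bay3 (a point): Right bay: the point on the plate's top (6 mm above the board) where the middle of a cassette's label end lies when it is home. x square into the fence, y left along it, z up. Fence face at x = 0. The bay's dowel (8 mm diameter, 12 mm high) is centred at x = -26, y = +30 mm, so a cassette 52 mm wide touches it on its left side. Bays are 105 mm apart.
- cassette1: Green plastic large-section cassette, loose, 75 x 52 x 16 mm, about 60 g, lying flat, its slotted lid up. Origin: centre of its underside; x runs along its 75 mm length towards the label end, z up. The last 16 mm at the label end slope down from 16 mm to a 6 mm high lip that carries the white label; the other end is square. May be absent. Any cassette may go in any bay.
- cassette2: Green plastic large-section cassette, loose, 75 x 52 x 16 mm, about 60 g, lying flat, its slotted lid up. Origin: centre of its underside; x runs along its 75 mm length towards the label end, z up. The last 16 mm at the label end slope down from 16 mm to a 6 mm high lip that carries the white label; the other end is square. May be absent. Any cassette may go in any bay.
- cassette3: Green plastic large-section cassette, loose, 75 x 52 x 16 mm, about 60 g, lying flat, its slotted lid up. Origin: centre of its underside; x runs along its 75 mm length towards the label end, z up. The last 16 mm at the label end slope down from 16 mm to a 6 mm high lip that carries the white label; the other end is square. May be absent. Any cassette may go in any bay.
- cassette1_front (a point): Middle of the bottom edge of the label end of cassette1, 37.5 mm from its origin along its x; axes as the cassette's.
- cassette2_front (a point): Middle of the bottom edge of the label end of cassette2, 37.5 mm from its origin along its x; axes as the cassette's.
- cassette3_front (a point): Middle of the bottom edge of the label end of cassette3, 37.5 mm from its origin along its x; axes as the cassette's.
- jar: Bystander: round specimen jar with a white lid, 60 mm diameter, 75 mm high. Origin: centre of its base.
- forceps: Bystander: steel forceps lying on the board, 135 mm long, 6 mm high. Origin: middle, on the board; x along them.
- pen_pot: Bystander: grey pot of markers, 68 mm diameter, 125 mm high with the markers. Origin: centre of its base.
Not all that is in view belongs to the job. Leave any pink, purple or yellow look-alike of the cassette2 alone.

How it is judged:
By the outcome, as a careful person would: the job done as asked, in the order asked, and still so for the second after the job is handed in, with the robot touching nothing.
Of cassette1, cassette2, cassette3 only 2 to 3 are there at a start; the rules pass over those that are not, and their reading is None.
At some moment in a run one of cassette1, cassette2, cassette3 may be knocked a few centimetres aside while the robot is not near it.
Once in a run the grip may slacken for a moment while it holds something.
It also fails if it takes over 210 s, if anything falls off the work surface, if the arm or the gripper's body presses on something with over 40 N, if the wrist force passes 120 N, or if a joint passes its speed limit or range.

### The arm

A 6-joint arm with a two-finger parallel gripper is mounted at the origin on the work surface. World frame = base frame: x ahead of the robot, y to its left, z up, the work surface at z = 0. Lengths are in m, angles in rad, forces in N, time in s.
With the tool pointing down it reaches from about 0.3 to 0.875 m from the base axis. Payload 6.4 kg.
Tool frame: the origin (TCP) lies on the centre line of the jaws, within the pads' length; the fingertips stand 8 mm ahead of it and the grasp point (between the pads) lies 11 mm behind it; z points along the fingers, y is the line along which they close (so a half turn about z gives the same grasp; the last joint's range is limited). The gripper opens to 85 mm and grips with 20 to 120 N. Pads are 22 mm wide; open, the fingers measure 114 mm over their backs; the gripper's body (76 mm by 85 mm) begins 54 mm behind the grasp point. The pads swing forward as they close: fully open they stand 13 mm farther back than shut.
Start: joints at [0.923, 0.181, 1.607, -0, 1.354, -0.206], TCP at [0.246, 0.52, 0.239] pointing down, gripper open.
Joint ranges: [-2.99, 2.99], [-0.89, 2.07], [0.3, 2.58], [-1.14, 4.28], [0, 2.63], [-3.12, 3.12]. Speed limits (rad/s): [2.57, 2.57, 3.01, 3.14, 3.14, 3.14].

### API

Orientations are given as a unit quaternion [w, x, y, z].
In Python, from bench import ctrl gives the robot as it stands.
- The arm moves only by the shell command python3 -m handwheel 'ROWS' [OPENING]. ROWS is JSON, a list that holds one entry, the list of rows, each a list of 4 numbers: the shift along the tool's x, y, z each as a share of 20 cm, from -1 to 1, then the turn about the tool's z as a share of 1.5 rad, from -1 to 1. In form: [[[x, y, z, twist], ...]]. A call has 1 to 10 rows; each row is the pose to reach, as a shift and turn from the pose commanded when the call began, along the tool's axes at that moment; what a row does not reach only later rows make up. A row lasts 1/8 s, in which the tool goes at most 62.5 mm and 10.7 degrees, less where a joint would pass 70% of its speed; a pose out of reach is approached as far as the arm can. A call with a number of a shift or a turn outside -1 to 1 is refused whole. A call with a gripper value outside its range is refused whole. OPENING is the finger opening in mm, from 0 to 85.4, set as the call begins (- or left out, the last holds). The fingers move at their own pace and stop on an object; the grip force is fixed at half the most. Time passes only in rows, so rows that repeat a pose let the fingers close. It gives the time, the measured TCP pose, the force, the opening and the grip force at its end, in the units of the state.
- ctrl.get_obs(): the state, without advancing time (a new reading comes with each control period).
- ctrl.camera(name): name is "side" or "top"; returns a dict with "color" (384x512x3 uint8, red, green, blue), "range_z" (384x512 float32, m along the optical axis (not along the pixel's ray), 0 where there is no reading), "K" (3x3 intrinsics, pixels), "pose" (4x4, takes a point from camera to world coordinates). Camera axes: x right, y down, z forward; pixel columns grow to the right and rows downward; lengths in m; the calibration is good to about 2 mm. A picture is of the moment at which its call begins.
- ctrl.hand_in(): hands the job in; it is judged then, once.
The state is a dict: "time_s": time; "q": joint angles; "dq": joint speeds; "joint_efforts": joint torques, N m; "eef_pos": TCP position; "eef_rot": TCP orientation; "wrist_force": force on the tool from outside, world axes, zero at the start; "torque": the same for the moment, N m; "opening": opening from 0.0 (shut) to 1.0 (fully open); "grasp_force": force on a finger pad.
Only numpy, scipy, OpenCV 4.12 (cv2) and the standard library are available. Lean on these libraries where they do the work, as an engineer would, in place of code of your own. Each camera call takes 0.05 s, during which the arm holds its last target. There are 200 camera calls.

## Working session

There is one attempt and no reset: what is moved stays moved. The work goes in short steps, Python scripts to look and compute and a shell command to move; the robot and the scene stay as the last step left them, time stands still between calls to the robot, and variables do not carry over. Pictures are saved under pics/ and viewed, at most 14 in all, crops included, and the job is handed in when it is done.

```bash
ls; mkdir -p pics; python3 - <<'E'
from bench import ctrl
import cv2
o=ctrl.get_obs();print({k:(v if not hasattr(v,'round') else v) for k,v in o.items()})
for n in("top","side"):
    c=ctrl.camera(n);cv2.imwrite(f"pics/{n}0.png",cv2.resize(c["color"][:,:,::-1],(800,600),interpolation=cv2.INTER_CUBIC));print(c["K"],c["pose"])
E
```

```text
pics
{'time_s': 0.0, 'q': array([ 9.22684504e-01,  1.81543553e-01,  1.60795793e+00, -3.18878885e-05,
        1.35381759e+00, -2.06276339e-01]), 'dq': array([-0.00138752,  0.00043016, -0.0005723 , -0.00156577,  0.00062699,
       -0.00030091]), 'joint_efforts': array([-1.71003771e-04, -4.44881094e+01, -3.51334262e+01, -3.60197037e-04,
        8.89750459e-03, -4.19850480e-06]), 'eef_pos': array([0.24552879, 0.51936605, 0.23840693]), 'eef_rot': array([-3.43477645e-04,  2.19121709e-01,  9.75697151e-01, -7.92088545e-04]), 'wrist_force': array([ 0.77193202,  0.17322615, -0.13560248]), 'torque': array([-0.01671948, -0.00161051, -0.01333815]), 'grasp_force': 0.0, 'opening': 0.999076575401962}
[[410.16138928   0.         260.41273821]
 [  0.         410.16138928 190.53790414]
 [  0.           0.           1.        ]] [[ 1.70451763e-02 -9.91929300e-01  1.25641257e-01  3.41221289e-01]
 [-9.99854685e-01 -1.69433851e-02  1.87883539e-03  5.45995101e-02]
 [ 2.65116334e-04 -1.25655024e-01 -9.92073961e-01  1.24843982e+00]
 [ 0.00000000e+00  0.00000000e+00  0.00000000e+00  1.00000000e+00]]
[[348.78162559   0.         254.51525142]
 [  0.         348.78162559 197.25724677]
 [  0.           0.           1.        ]] [[ 0.96139555 -0.2180576   0.16783764  0.35637802]
 [-0.27516681 -0.76483231  0.58250731 -0.55873897]
 [ 0.0013475  -0.60620329 -0.79530859  0.86540661]
 [ 0.          0.          0.          1.        ]]
```

View pics/top0.png

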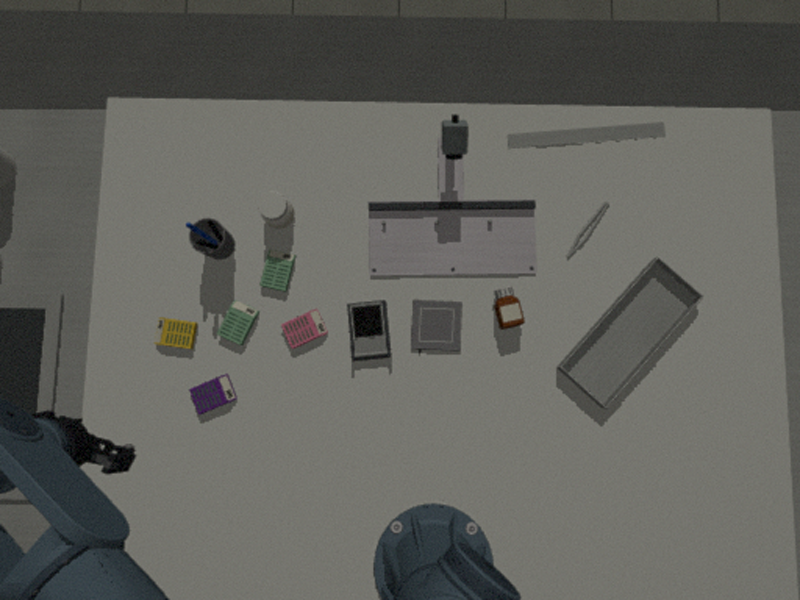

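View pics/side0.png

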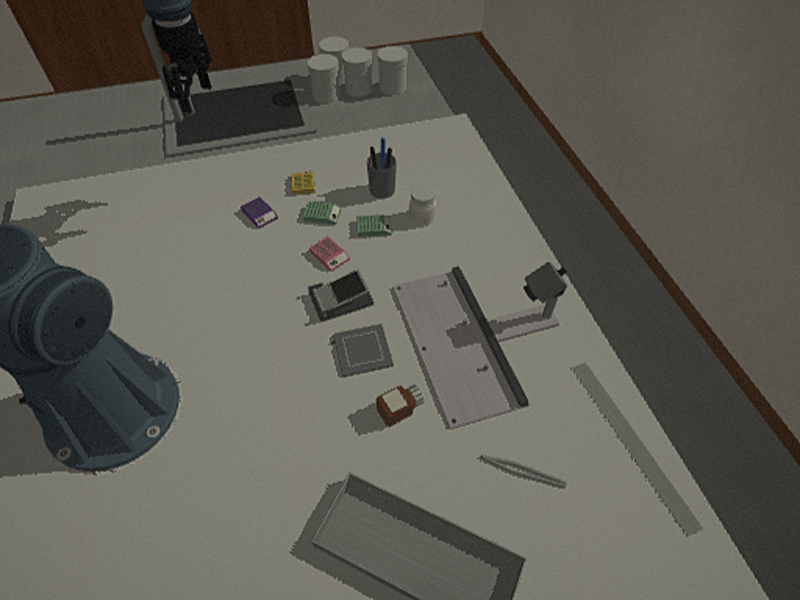

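The top view shows two green cassettes at about (278,272) and (238,324), both in 800-px view coordinates. The look-alikes are pink (305,329), yellow (177,333) and purple (213,395). The pedal is at (369,330), the pad at (437,327), the bottle at (510,312) with its cap away from the robot, the tray at (630,335) and the table at (452,240). I'll zoom in to confirm and measure.

```bash
cat > h.py <<'E'
from bench import ctrl
import numpy as np, cv2
def px2w(c,uv,z):
    uv=np.atleast_2d(np.asarray(uv,float)); K,P=c["K"],c["pose"]
    d=np.c_[(uv-[K[0,2],K[1,2]])/K[0,0],np.ones(len(uv))]@P[:3,:3].T
    return P[:3,3]+d*((z-P[2,3])/d[:,2])[:,None]
def cloud(c):
    v,u=np.mgrid[:384,:512]; K,P=c["K"],c["pose"]; Z=c["range_z"]
    p=np.stack([(u-K[0,2])/K[0,0]*Z,(v-K[1,2])/K[1,1]*Z,Z],-1)@P[:3,:3].T+P[:3,3]
    p[Z==0]=np.nan; return p
def crop(c,name,u0,v0,u1,v1,s):
    im=c["color"][v0:v1,u0:u1,::-1]; im=cv2.resize(im,None,fx=s,fy=s,interpolation=cv2.INTER_CUBIC)
    im=cv2.convertScaleAbs(im,alpha=1.6); 
    for u in range(u0-u0%10+10,u1,10): cv2.line(im,((u-u0)*s,0),((u-u0)*s,6 if u%50 else 16),(0,0,255),1)
    for v in range(v0-v0%10+10,v1,10): cv2.line(im,(0,(v-v0)*s),(6 if v%50 else 16,(v-v0)*s),(0,0,255),1)
    cv2.imwrite("pics/"+name,im)
def greens(c,z=0.016):
    h=cv2.cvtColor(c["color"],cv2.COLOR_RGB2HSV)
    m=((h[...,0]>60)&(h[...,0]<90)&(h[...,1]>55)&(h[...,2]>40)).astype(np.uint8)
    m=cv2.morphologyEx(m,cv2.MORPH_CLOSE,np.ones((3,3)))
    n,l,s,ce=cv2.connectedComponentsWithStats(m); out=[]
    for i in range(1,n):
        if s[i,4]<60: continue
        v,u=np.nonzero(l==i); w=px2w(c,np.c_[u,v],z)[:,:2]
        r=cv2.minAreaRect((w*1000).astype(np.float32)); out.append((ce[i].round(1),s[i,4],np.round(r[0],1),np.round(r[1],1),round(r[2],1)))
    return out
E
python3 - <<'E'
from h import *
c=ctrl.camera("top")
crop(c,"t_left.png",95,150,265,275,4); crop(c,"t_right.png",225,120,455,270,3)
for g in greens(c): print("top",g)
for g in greens(ctrl.camera("side")): print("side",g)
p=cloud(c); print("board z",np.nanmedian(p[230:260,330:350,2]), "pad z", np.nanmedian(p[200:215,275:285,2]))
E
```

```text
top (array([176.8, 175.1]), np.int32(290), array([540.4, 311.9]), array([49.2, 57.2]), 76.8)
top (array([151. , 208.2]), np.int32(290), array([440.1, 385.3]), array([52.5, 59. ]), 67.3)
board z -0.00019444752053643377 pad z 0.007508585523396949
```

View pics/t_left.png

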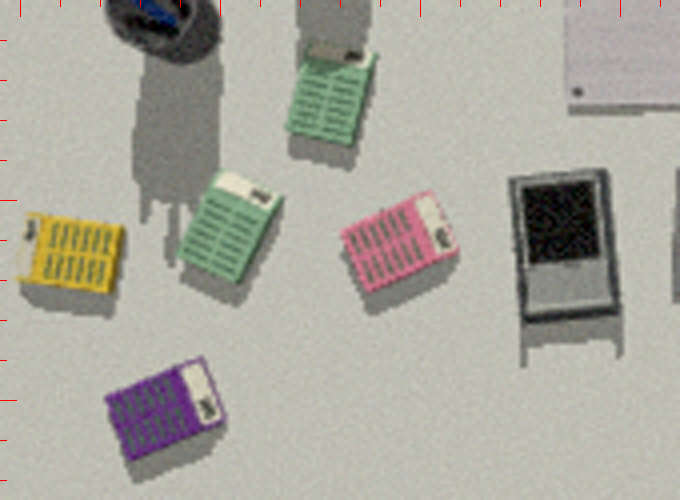

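View pics/t_right.png

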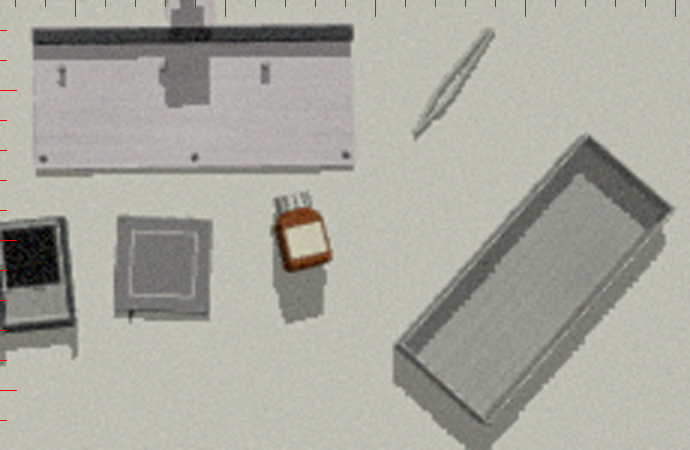

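Close up, the two true green cassettes are at raw (178,175), call it A, and (151,208), call it B. Both have the slotted lid up and the label facing away from the robot. Pink, yellow and purple are the decoys, and no third green one is visible. Next I'll compute poses from corner pixels.

```bash
python3 - <<'E'
from h import *
np.set_printoptions(precision=1,suppress=True)
c=ctrl.camera("top")
R=lambda l:np.array(l)/3+[225,120]
L=lambda l:np.array(l)/4+[95,150]
def pr(n,w): print(n,(w[:,:2]*1000).tolist() if 0 else (w[:,:2]*1000))
pr("plate NL NR, z6",px2w(c,R([[35,166],[353,166]]),.006))
pr("fence top near edge L R z18",px2w(c,R([[34,42],[353,40]]),.018))
pr("plate far / fence far top",px2w(c,R([[33,29],[353,25]]),.018))
pr("dowel tops (z18)",px2w(c,R([[62,68],[265,65]]),.018))
pr("pad z8 TL TR BR BL",px2w(c,R([[118,216],[211,219],[209,312],[116,312]]),.008))
pr("pad white line",px2w(c,R([[133,231],[197,232],[194,297],[130,296]]),.008))
pr("tray rim z30 far,right,near,left",px2w(c,R([[587,135],[673,210],[487,422],[395,345]]),.030))
pr("A z16",px2w(c,L([[308,45],[375,50],[350,143],[288,127]]),.016))
pr("B z16",px2w(c,L([[220,168],[284,195],[240,282],[178,257]]),.016))
pr("treadle black TL TR BR BL z36",px2w(c,L([[522,183],[597,180],[600,260],[527,264]]),.034))
pr("pedal outer TL TR BR BL",px2w(c,L([[510,176],[606,170],[620,312],[524,318]]),.03))
p=cloud(c)*1000
# bottle points
q=p[175:225,305:345].reshape(-1,3); b=q[q[:,2]>25]; print("bottle top", b.min(0),b.max(0)); r=cv2.minAreaRect(b[:,:2].astype(np.float32)); print(r)
b=q[q[:,2]>40];print(cv2.minAreaRect(b[:,:2].astype(np.float32)),np.median(b[:,2]))
# pedal heights
print("pedal z map", p[190:232:4,222:252:5,2].round(0)); print(p[192,236],p[214,236])
for n,(v0,v1,u0,u1) in {"A":(155,190,160,192),"B":(190,222,135,170)}.items():
    q=p[v0:v1,u0:u1].reshape(-1,3); b=q[q[:,2]>12]; print(n,len(b),cv2.minAreaRect(b[:,:2].astype(np.float32)))
    b=q[q[:,2]>4]; print(n,len(b),cv2.minAreaRect(b[:,:2].astype(np.float32)))
E
```

```text
plate NL NR, z6 [[ 544.3  130.6]
 [ 549.9 -194.6]]
fence top near edge L R z18 [[ 671.1  134. ]
 [ 678.9 -193.2]]
plate far / fence far top [[ 684.8  135.4]
 [ 694.7 -193.3]]
dowel tops (z18) [[ 644.4  104.7]
 [ 651.1 -103. ]]
pad z8 TL TR BR BL [[494.   44.9]
 [492.6 -49.5]
 [398.3 -48.1]
 [396.7  45.4]]
pad white line [[479.   29.5]
 [479.1 -35.4]
 [413.1 -32.9]
 [413.   31.6]]
tray rim z30 far,right,near,left [[ 581.5 -425.4]
 [ 506.8 -508.8]
 [ 294.7 -318.6]
 [ 368.  -229.6]]
A z16 [[582.9 328.6]
 [579.9 277.3]
 [507.9 293.5]
 [519.4 341. ]]
B z16 [[487.1 391. ]
 [467.4 341.7]
 [401.3 371.7]
 [419.2 419.2]]
treadle black TL TR BR BL z36 [[477.6 160.6]
 [480.8 104.8]
 [421.2 101.3]
 [417.3 155.3]]
pedal outer TL TR BR BL [[483.2 170.1]
 [488.9  98.4]
 [383.2  85.8]
 [377.6 156.7]]
bottle top [ 442.1 -164.7   25.2] [ 521.8 -110.2   50.9]
((481.4228210449219, -135.77696228027344), (76.04119110107422, 44.50305938720703), 14.801960945129395)
((480.5441589355469, -136.1987762451172), (72.8056869506836, 43.15323257446289), 12.515098571777344) 43.90225644604562
pedal z map [[ 0. -0. -2.  2.  1. -3.]
 [ 1. 13. 45. 41. 40. -1.]
 [ 6. 43. 37. 42. 43.  5.]
 [ 0. 39. 35. 41. 36. 10.]
 [ 2. 36. 38. 38. 36.  9.]
 [-2. 36. 34. 37. 31.  8.]
 [-4. 33. 29. 30. 32. 10.]
 [nan 28. 24. 24. 25.  6.]
 [ 3. 21. 20. 25. 20. 23.]
 [-1. 23. 24. 26. 24. 20.]
 [ 2.  9.  5. -4.  3.  4.]]
[494.  132.   -3.8] [424.  128.2  30.6]
A 357 ((547.0689697265625, 312.2662048339844), (52.356754302978516, 70.44984436035156), 77.65235900878906)
A 454 ((549.7096557617188, 317.8249816894531), (92.57182312011719, 103.31715393066406), 89.67290496826172)
B 370 ((444.8646545410156, 384.45355224609375), (53.405967712402344, 73.40174865722656), 65.66609191894531)
B 476 ((448.42547607421875, 384.97943115234375), (92.65179443359375, 101.4575424194336), 5.259078502655029)
```

```bash
cat > plan.py <<'E'
import sys,math,numpy as np
from bench import ctrl
# prints rows for waypoints "x,y,z,yawdeg_of_tool_y" in mm, each from the one before; first from the measured pose
o=ctrl.get_obs(); w,a,b,d=o["eef_rot"]; p=np.array(o["eef_pos"])*1000
ty=math.atan2(1-2*(a*a+d*d),2*(a*b-w*d))
print("now",p.round(1),"ty",round(math.degrees(ty),1),"q",o["q"].round(2),"F",o["wrist_force"].round(1),"open",round(o["opening"]*85.4,1),"grip",round(float(o["grasp_force"]),1),"t",round(o["time_s"],1))
for s in sys.argv[1:]:
    x,y,z,an=map(float,s.split(",")); an=math.radians(an)
    D=np.array([x,y,z])-p
    Y=np.array([math.cos(ty),math.sin(ty),0]); Z=np.array([0,0,-1]); X=np.cross(Y,Z)
    t=(ty-an+math.pi)%(2*math.pi)-math.pi
    n=max(np.linalg.norm(D)/62.5,abs(math.degrees(t))/10.7)
    print(s,"->",[round(float(v),3) for v in (D@X/200,D@Y/200,D@Z/200,t/1.5)],"rows>=",round(n,1))
    p=np.array([x,y,z]); ty=an
E
python3 plan.py 370,300,200,85 420,100,180,103.5 487,-134.5,160,103.5 487,-134.5,60,103.5 487,-134.5,20,103.5
```

```text
now [245.7 519.6 238.8] ty 64.7 q [ 0.92  0.18  1.61 -0.    1.35 -0.21] F [-0.2  0.  -0.3] open 85.5 grip 0.0 t 0.2
370,300,200,85 -> [-1.031, -0.727, 0.194, -0.236] rows>= 4.1
420,100,180,103.5 -> [-0.336, -0.974, 0.1, -0.215] rows>= 3.3
487,-134.5,160,103.5 -> [-0.052, -1.218, 0.1, 0.0] rows>= 3.9
487,-134.5,60,103.5 -> [0.0, 0.0, 0.5, 0.0] rows>= 1.6
487,-134.5,20,103.5 -> [0.0, 0.0, 0.2, 0.0] rows>= 0.6
```

```bash
python3 -m handwheel '[[[-1,-0.727,0.194,-0.236],[-1,-0.727,0.194,-0.236],[-1,-0.727,0.194,-0.236],[-1,-0.727,0.194,-0.236],[-1,-0.727,0.194,-0.236],[-1,-0.727,0.194,-0.236]]]' 85 
python3 -m handwheel '[[[-0.336,-0.974,0.1,-0.215],[-0.336,-0.974,0.1,-0.215],[-0.336,-0.974,0.1,-0.215],[-0.336,-0.974,0.1,-0.215],[-0.336,-0.974,0.1,-0.215],[-0.336,-0.974,0.1,-0.215]]]'
python3 -m handwheel '[[[-0.05,-1,0.1,0],[-0.05,-1,0.1,0],[-0.05,-1,0.1,0],[-0.05,-1,0.1,0],[-0.05,-1,0.1,0],[-0.05,-1,0.1,0]]]'
python3 plan.py 487,-134.5,100,103.5 487,-134.5,20,103.5
```

```text
time_s: 1.0
eef_pos: [0.3647, 0.3026, 0.2006]
eef_rot: [-0.0, 0.045, 0.999, 0.0]
wrist_force: [-0.1, -0.1, 0.4]
opening: 0.998
grasp_force: 0.0
time_s: 1.75
eef_pos: [0.4143, 0.1043, 0.1807]
eef_rot: [0.0, -0.118, 0.993, 0.0]
wrist_force: [-1.1, 0.2, -0.3]
opening: 0.997
grasp_force: 0.0
time_s: 2.5
eef_pos: [0.4703, -0.0871, 0.1604]
eef_rot: [-0.0, -0.118, 0.993, 0.0]
wrist_force: [0.1, 0.2, -0.0]
opening: 0.995
grasp_force: 0.0
now [470.3 -87.1 160.4] ty 103.6 q [-0.43  0.05  1.92  0.    1.17 -2.24] F [ 0.1  0.2 -0. ] open 85.0 grip 0.0 t 2.5
487,-134.5,100,103.5 -> [-0.025, -0.25, 0.302, 0.001] rows>= 1.3
487,-134.5,20,103.5 -> [0.0, 0.0, 0.4, 0.0] rows>= 1.3
```

```bash
python3 -m handwheel '[[[-0.025,-0.25,0.3,0],[-0.025,-0.25,0.3,0],[-0.025,-0.25,0.3,0],[-0.025,-0.25,0.5,0],[-0.025,-0.25,0.6,0],[-0.025,-0.25,0.7,0],[-0.025,-0.25,0.7,0],[-0.025,-0.25,0.7,0]]]' 
python3 -m handwheel '[[[0,0,0,0],[0,0,0,0],[0,0,0,0],[0,0,0,0],[0,0,0,0],[0,0,0,0]]]' 30
python3 - <<'E'
from h import *
s=ctrl.camera("side"); crop(s,"s1.png",190,190,310,290,6)
E
python3 plan.py
```

```text
time_s: 3.5
eef_pos: [0.488, -0.1365, 0.022]
eef_rot: [0.001, -0.118, 0.993, -0.001]
wrist_force: [1.3, 0.1, 0.7]
opening: 0.998
grasp_force: 0.0
time_s: 4.25
eef_pos: [0.4878, -0.137, 0.0214]
eef_rot: [0.001, -0.117, 0.993, -0.0]
wrist_force: [-0.8, 0.6, 6.7]
opening: 0.506
grasp_force: 61.6
now [ 487.7 -137.1   21.4] ty 103.4 q [-0.51  0.35  1.91  0.    0.88 -2.31] F [-0.5  1.2  6.3] open 43.6 grip 61.6 t 4.3
```

View pics/s1.png

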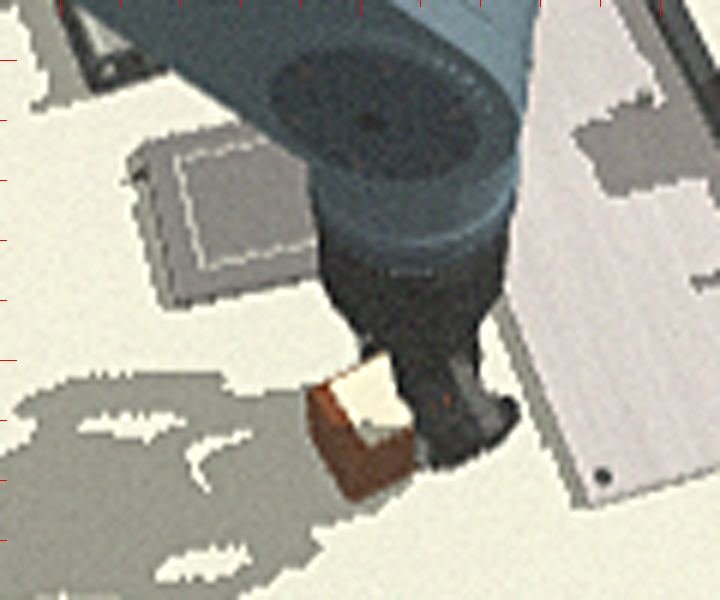

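The side view shows the fingers on the shoulder end of the bottle (opening 43.6 mm, 62 N), with the base towards the robot. Next I lift, turn the base towards the pad's right edge and lower it to the board.

```bash
python3 plan.py 487.7,-137,80,103.4 446,-120,80,0 446,-120,22.5,0
```

```text
now [ 487.7 -137.1   21.4] ty 103.4 q [-0.51  0.35  1.91  0.    0.88 -2.31] F [-0.5  1.2  6.3] open 43.6 grip 61.6 t 4.3
487.7,-137,80,103.4 -> [0.0, 0.0, -0.293, 0.0] rows>= 0.9
446,-120,80,0 -> [0.183, 0.131, 0.0, 1.203] rows>= 9.7
446,-120,22.5,0 -> [0.0, 0.0, 0.287, 0.0] rows>= 0.9
```

```bash
python3 -m handwheel '[[[0,0,-0.29,0],[0,0,-0.29,0],[0.18,0.13,-0.29,1],[0.18,0.13,-0.29,1],[0.18,0.13,-0.29,1],[0.18,0.13,-0.29,1],[0.18,0.13,-0.29,1],[0.18,0.13,-0.29,1],[0.18,0.13,-0.29,1],[0.18,0.13,-0.29,1]]]' 
python3 -m handwheel '[[[0,0,0,0.203],[0,0,0,0.203],[0,0,0,0.203],[0,0,0,0.203]]]'
python3 plan.py 446,-120,22.5,0; python3 - <<'E'
from h import *
s=ctrl.camera("side"); crop(s,"s2.png",190,170,310,270,5)
E
```

```text
time_s: 5.55
eef_pos: [0.4451, -0.1194, 0.0775]
eef_rot: [-0.001, 0.594, 0.805, -0.0]
wrist_force: [-0.2, 0.8, -1.7]
opening: 0.505
grasp_force: 61.5
time_s: 6.05
eef_pos: [0.4456, -0.1196, 0.078]
eef_rot: [-0.0, 0.706, 0.708, -0.0]
wrist_force: [0.3, 0.1, -1.3]
opening: 0.5
grasp_force: 61.5
now [ 445.6 -119.6   78. ] ty 0.2 q [-0.52  0.15  2.01 -0.    0.98 -0.52] F [ 0.3  0.1 -1.3] open 42.7 grip 61.5 t 6.0
446,-120,22.5,0 -> [-0.002, 0.002, 0.277, 0.002] rows>= 0.9
```

View pics/s2.png

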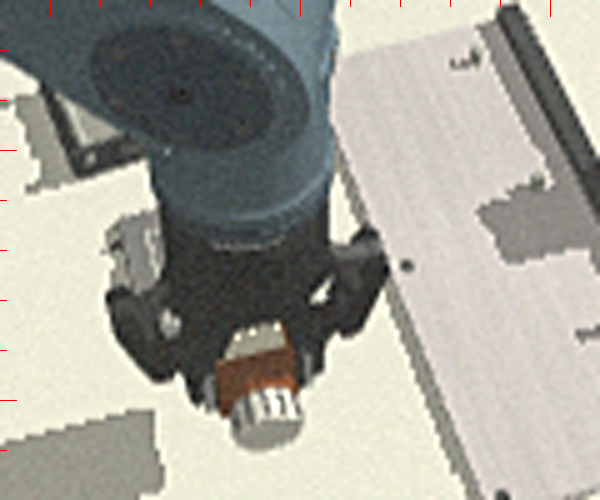

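```bash
python3 -m handwheel '[[[0,0,0.2,0],[0,0,0.28,0],[0,0,0.28,0],[0.05,0,0.28,0],[0.1,0,0.28,0],[0.12,0,0.28,0],[0.13,0,0.28,0],[0.13,0,0.28,0]]]' |grep -E 'pos|force'
python3 -m handwheel '[[[0.01,0,0,0],[0.01,0,0,0]]]' |grep -E 'pos|force'
python3 -m handwheel '[[[0.01,0,0,0],[0.01,0,0,0]]]' |grep -E 'pos|force'
python3 -m handwheel '[[[0.01,0,0,0],[0.01,0,0,0]]]' |grep -E 'pos|force'
python3 -m handwheel '[[[0.01,0,0,0],[0.01,0,0,0]]]' |grep -E 'pos|force'
```

```text
eef_pos: [0.4461, -0.0937, 0.0226]
wrist_force: [1.0, 0.6, -1.5]
grasp_force: 63.6
eef_pos: [0.4459, -0.0919, 0.0225]
wrist_force: [-0.0, -0.0, -0.4]
grasp_force: 41.2
eef_pos: [0.4461, -0.091, 0.0226]
wrist_force: [-1.1, -6.2, -4.1]
grasp_force: 65.5
eef_pos: [0.4462, -0.0907, 0.0229]
wrist_force: [-3.7, -14.7, -2.6]
grasp_force: 65.5
eef_pos: [0.4466, -0.0901, 0.0233]
wrist_force: [-6.0, -20.6, 0.0]
grasp_force: 65.9
```

```bash
python3 -m handwheel '[[[0.01,0,-0.018,0],[0.025,0,-0.035,0],[0.025,0,-0.035,0]]]' |grep -E 'pos|force'
python3 -m handwheel '[[[0.015,0,-0.015,0],[0.03,0,-0.03,0],[0.03,0,-0.03,0]]]' |grep -E 'pos|force'
python3 - <<'E'
from h import *
s=ctrl.camera("side"); crop(s,"s3.png",190,170,310,270,5)
E
```

```text
eef_pos: [0.4471, -0.0836, 0.0304]
wrist_force: [-1.8, -11.7, 0.3]
grasp_force: 66.3
eef_pos: [0.4475, -0.0777, 0.0367]
wrist_force: [-0.8, -11.5, 2.3]
grasp_force: 66.4
```

View pics/s3.png

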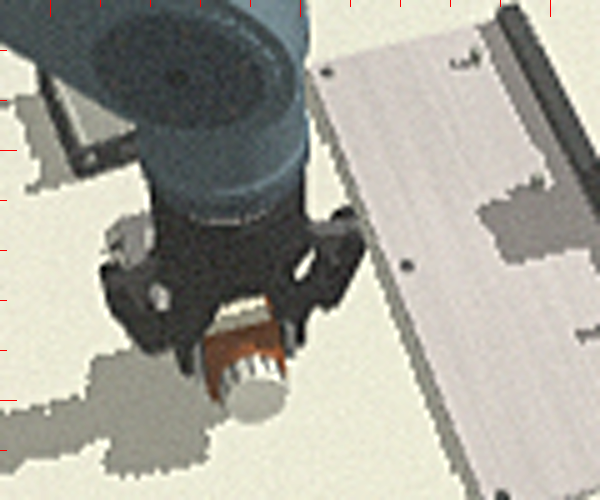

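Cap top is now more exposed: it is rotating about the pad edge as planned, with low force. I'll continue the arc.

```bash
python3 -m handwheel '[[[0.02,0,-0.013,0],[0.038,0,-0.026,0],[0.06,0,-0.036,0],[0.079,0,-0.044,0],[0.1,0,-0.05,0],[0.123,0,-0.054,0],[0.145,0,-0.056,0],[0.168,0,-0.057,0],[0.168,0,-0.057,0]]]' |grep -E 'pos|force'
python3 -m handwheel '[[[0.02,0,0,0],[0.045,0,0.005,0],[0.065,0,0.01,0],[0.089,0,0.018,0],[0.089,0,0.018,0]]]' |grep -E 'pos|force'
python3 - <<'E'
from h import *
s=ctrl.camera("side"); crop(s,"s4.png",190,150,310,250,5)
E
```

```text
eef_pos: [0.4458, -0.0408, 0.0468]
wrist_force: [0.2, 0.0, -1.0]
grasp_force: 66.2
eef_pos: [0.4457, -0.023, 0.0431]
wrist_force: [-0.6, -0.7, -1.9]
grasp_force: 66.2
```

View pics/s4.png

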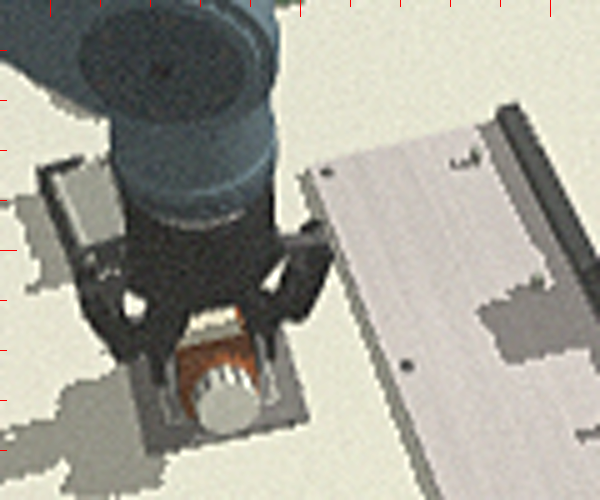

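```bash
cat > tilt.py <<'E'
from h import *
import sys
def pca(b):
    m=b.mean(0); n=np.linalg.svd(b-m)[2][2]; return m,n*np.sign(n[2])
c=ctrl.camera("side"); p=cloud(c)*1000; h=cv2.cvtColor(c["color"],cv2.COLOR_RGB2HSV)
x,y,z=map(float,sys.argv[1:4]) # expected cap-top centre
d=np.linalg.norm(p-[x,y,z],axis=-1); m=(d<35)&(h[...,1]<50)&(h[...,2]>75)
print("n",m.sum()); b=p[m]
for _ in range(6):
    best=None
    rng=np.random.default_rng(0)
    for i in range(300):
        s=b[rng.choice(len(b),3,False)]; n=np.cross(s[1]-s[0],s[2]-s[0]); L=np.linalg.norm(n)
        if L<50: continue
        k=abs((b-s[0])@(n/L))<2
        if best is None or k.sum()>best.sum(): best=k
    m0,n=pca(b[best]); print("plane pts",best.sum(),"centre",m0.round(1),"normal",n.round(2)); b=b[~best]
    if len(b)<25: break
E
python3 tilt.py 446 -60 65
```

```text
n 128
plane pts 88 centre [443.8 -63.7  58.1] normal [-0.01 -0.95  0.32]
plane pts 23 centre [448.  -51.2  68.6] normal [0.3  0.26 0.92]
```

Cap normal is about (-0.95 y, 0.32 z), so it has only rotated about 20°; the corner contact was lost part way. I'll back off, re-engage at the pad edge and keep more pressure on it.

```bash
python3 -m handwheel '[[[0,0,-0.1,0],[0,0,-0.1,0],[-0.2,0,-0.1,0],[-0.35,0,-0.1,0],[-0.36,0,-0.1,0],[-0.36,0,0,0],[-0.36,0,0.025,0],[-0.36,0,0.025,0]]]' |grep -E 'pos|force'
python3 -m handwheel '[[[0.02,0,0,0],[0.04,0,0,0],[0.05,0,0,0],[0.05,0,0,0]]]' |grep -E 'pos|force'
python3 -m handwheel '[[[0.01,0,0,0],[0.02,0,0,0],[0.02,0,0,0]]]' |grep -E 'pos|force'
python3 -m handwheel '[[[0.01,0,0,0],[0.02,0,0,0],[0.02,0,0,0]]]' |grep -E 'pos|force'
python3 tilt.py 446 -125 55
```

```text
eef_pos: [0.4455, -0.0947, 0.0378]
wrist_force: [0.1, 0.6, -1.1]
grasp_force: 66.2
eef_pos: [0.4461, -0.0852, 0.0385]
wrist_force: [-0.3, -0.2, -0.8]
grasp_force: 66.2
eef_pos: [0.4459, -0.0813, 0.0383]
wrist_force: [0.6, -0.6, -1.0]
grasp_force: 66.2
eef_pos: [0.4459, -0.0772, 0.0383]
wrist_force: [0.1, -0.2, -0.6]
grasp_force: 66.2
n 136
plane pts 97 centre [ 444.8 -117.6   53. ] normal [-0.   -0.94  0.33]
plane pts 20 centre [ 444.3 -104.8   63.5] normal [-0.05  0.46  0.89]
```

```bash
python3 -m handwheel '[[[-0.02,0,0,0],[-0.03,0,0.02,0],[-0.03,0,0.032,0],[-0.03,0,0.032,0]]]' |grep -E 'pos|force'
python3 -m handwheel '[[[0.02,0,0,0],[0.04,0,0,0],[0.05,0,0,0],[0.05,0,0,0]]]' |grep -E 'pos|force'
python3 -m handwheel '[[[0.01,0,0,0],[0.02,0,0,0],[0.02,0,0,0]]]' |grep -E 'pos|force'
python3 -m handwheel '[[[0.01,0,0,0],[0.02,0,0,0],[0.02,0,0,0]]]' |grep -E 'pos|force'
```

```text
eef_pos: [0.4461, -0.0839, 0.0324]
wrist_force: [-2.6, -1.2, 7.3]
grasp_force: 67.5
eef_pos: [0.447, -0.0754, 0.0327]
wrist_force: [-1.9, -9.8, 4.2]
grasp_force: 67.0
eef_pos: [0.4472, -0.0737, 0.0333]
wrist_force: [-6.1, -21.1, 7.8]
grasp_force: 67.4
eef_pos: [0.4476, -0.0709, 0.0341]
wrist_force: [-9.4, -25.9, 17.4]
grasp_force: 68.8
```

```bash
for i in 1; do python3 -m handwheel '[[[0.01,0,-0.015,0],[0.02,0,-0.03,0],[0.02,0,-0.03,0]]]' |grep -E 'pos|wrist'
python3 -m handwheel '[[[0.01,0,-0.01,0],[0.025,0,-0.02,0],[0.025,0,-0.02,0]]]' |grep -E 'pos|wrist'
python3 -m handwheel '[[[0.01,0,-0.01,0],[0.025,0,-0.018,0],[0.025,0,-0.018,0]]]' |grep -E 'pos|wrist'; done; python3 tilt.py 446 -100 62
```

```text
eef_pos: [0.448, -0.0649, 0.0395]
wrist_force: [-3.2, -15.7, 8.3]
eef_pos: [0.448, -0.0592, 0.0432]
wrist_force: [-0.4, -12.6, 6.2]
eef_pos: [0.4452, -0.0505, 0.045]
wrist_force: [0.5, -0.3, -1.0]
n 144
plane pts 105 centre [444.3 -93.1  67.9] normal [-0.02 -0.86  0.52]
plane pts 19 centre [444.5 -87.2  72.2] normal [-0.03 -0.74  0.67]
```

```bash
python3 plan.py; python3 -m handwheel '[[[-0.08,0,-0.02,0],[-0.11,0,0,0],[-0.12,0,0.03,0],[-0.12,0,0.038,0],[-0.12,0,0.038,0]]]' |grep -E 'pos|wrist'
python3 -m handwheel '[[[0.03,0,0,0],[0.05,0,0,0],[0.065,0,0,0],[0.08,0,0,0],[0.08,0,0,0]]]' |grep -E 'pos|wrist'
python3 -m handwheel '[[[0.01,0,0,0],[0.03,0,-0.004,0],[0.03,0,-0.004,0]]]' |grep -E 'pos|wrist'
python3 -m handwheel '[[[0.01,0,0,0],[0.03,0,-0.006,0],[0.03,0,-0.006,0]]]' |grep -E 'pos|wrist'
python3 tilt.py 446 -90 70
```

```text
now [445.3 -50.7  45. ] ty 0.1 q [-0.38  0.19  2.05  0.    0.9  -0.38] F [-0.1 -0.6 -1.4] open 42.8 grip 67.0 t 16.0
eef_pos: [0.4456, -0.0752, 0.0374]
wrist_force: [-0.2, 0.1, -1.4]
eef_pos: [0.447, -0.0619, 0.039]
wrist_force: [-4.1, -12.9, 3.9]
eef_pos: [0.4475, -0.0564, 0.0402]
wrist_force: [-2.8, -12.9, 4.8]
eef_pos: [0.4481, -0.0501, 0.0417]
wrist_force: [-1.1, -10.6, 7.2]
n 143
plane pts 100 centre [446.4 -92.4  72.6] normal [-0.   -0.76  0.65]
plane pts 23 centre [449.1 -89.6  74.2] normal [-0.07 -0.59  0.8 ]
```

```bash
python3 -m handwheel '[[[0.02,0,0,0],[0.04,0,0,0],[0.04,0,0,0]]]' |grep -E 'pos|wrist'
python3 -m handwheel '[[[0.02,0,0.005,0],[0.04,0,0.01,0],[0.04,0,0.01,0]]]' |grep -E 'pos|wrist'
python3 -m handwheel '[[[0.02,0,0.005,0],[0.04,0,0.015,0],[0.04,0,0.015,0]]]' |grep -E 'pos|wrist'
python3 -m handwheel '[[[0.02,0,0.005,0],[0.04,0,0.015,0],[0.04,0,0.015,0]]]' |grep -E 'pos|wrist'
python3 tilt.py 446 -70 80
```

```text
eef_pos: [0.4484, -0.0418, 0.0418]
wrist_force: [-0.6, -8.4, 6.9]
eef_pos: [0.4485, -0.0339, 0.04]
wrist_force: [-1.9, -10.5, 9.2]
eef_pos: [0.4487, -0.0254, 0.037]
wrist_force: [-0.7, -6.6, 9.4]
eef_pos: [0.4493, -0.0171, 0.0341]
wrist_force: [1.3, -4.7, 7.7]
n 120
plane pts 88 centre [447.6 -50.7  85.9] normal [-0.06 -0.25  0.97]
plane pts 23 centre [450.  -51.3  82.8] normal [-0.05 -0.27  0.96]
```

```bash
python3 -m handwheel '[[[0,0,-0.06,0],[0,0,-0.06,0],[0.1,0,-0.06,0],[0.16,0,-0.06,0],[0.16,0,-0.06,0],[0.16,0,-0.02,0],[0.16,0,0,0],[0.16,0,0,0]]]' |grep -E 'pos|wrist'
python3 -m handwheel '[[[0,0,0.01,0],[0,0,0.02,0],[0,0,0.02,0]]]' |grep -E 'pos|wrist'
python3 -m handwheel '[[[0,0,0.01,0],[0,0,0.02,0],[0,0,0.02,0]]]' |grep -E 'pos|wrist'
python3 tilt.py 446 -5 85
```

```text
eef_pos: [0.4476, 0.0162, 0.0335]
wrist_force: [-3.8, 5.2, 19.7]
eef_pos: [0.4503, 0.0162, 0.0309]
wrist_force: [0.4, 8.3, 24.9]
eef_pos: [0.4521, 0.016, 0.0277]
wrist_force: [4.9, 9.3, 26.8]
n 128
plane pts 89 centre [450.7 -10.4  84.3] normal [-0.03 -0.13  0.99]
plane pts 21 centre [453.  -10.4  87.7] normal [-0.03 -0.17  0.99]
```

```bash

python3 -m handwheel '[[[0,0,0.01,0],[0,0,0.02,0],[0,0,0.02,0]]]' |grep -E 'pos|wrist'
python3 -m handwheel '[[[0,0,-0.02,0],[0,0,-0.04,0],[0,0,-0.04,0]]]' |grep -E 'pos|wrist'
python3 tilt.py 446 -5 85; python3 plan.py
```

```text
eef_pos: [0.4522, 0.0159, 0.0238]
wrist_force: [3.6, 9.2, 27.6]
eef_pos: [0.4453, 0.0164, 0.0275]
wrist_force: [0.1, 0.8, -0.9]
n 121
plane pts 86 centre [445.1  -7.2  86.8] normal [0.02 0.   1.  ]
plane pts 19 centre [442.1 -11.8  85. ] normal [-0.06 -0.4   0.91]
now [445.2  16.5  27.4] ty 0.0 q [-0.23  0.23  2.06 -0.    0.86 -0.23] F [ 0.   1.1 -1.5] open 43.3 grip 75.5 t 22.2
```

Upright now, held about 3 mm above the pad. I'll shift 5 mm to the centre, lower, release, back off and check.

```bash

python3 -m handwheel '[[[0.025,0,0,0],[0.025,0.004,0,0],[0.025,0.004,0.012,0],[0.025,0.004,0.014,0],[0.025,0.004,0.014,0]]]' |grep -E 'pos|wrist'
python3 -m handwheel '[[[0,0,0,0],[0,0,0,0],[0,0,0,0],[0,0,0,0],[0,0,-0.1,0],[0,0,-0.3,0],[0,0,-0.6,0],[0,0,-0.6,0]]]' 85 |grep -E 'pos|wrist'
python3 -m handwheel '[[[0.3,-0.2,0,0],[0.6,-0.2,0,0],[0.9,-0.2,0,0],[1,-0.2,0,0],[1,-0.2,0,0]]]'|grep -E 'pos|wrist'
python3 - <<'E'
from h import *
c=ctrl.camera("top"); p=cloud(c)*1000
q=p[170:230,260:310].reshape(-1,3); b=q[q[:,2]>70]; print(len(b),b.mean(0),cv2.minAreaRect(b[:,:2].astype(np.float32)))
b=q[q[:,2]>45];print(cv2.minAreaRect(b[:,:2].astype(np.float32)))
for g in greens(c): print(g)
crop(c,"t5.png",95,120,345,270,3)
E
python3 tilt.py 446 -2 84; python3 plan.py
```

```text
eef_pos: [0.4466, 0.0215, 0.025]
wrist_force: [0.3, 0.4, -1.1]
eef_pos: [0.4503, 0.0208, 0.1499]
wrist_force: [0.4, 0.5, 0.6]
eef_pos: [0.4054, 0.2227, 0.144]
wrist_force: [0.4, -0.6, -1.0]
125 [445.49076319   4.26666882  83.56265551] ((445.9685363769531, 4.2222137451171875), (35.39094161987305, 33.171913146972656), 70.62100982666016)
((444.4698486328125, 4.770389556884766), (41.29054641723633, 41.15819549560547), 1.4094289541244507)
(array([171. , 181.6]), np.int32(138), array([518.2, 326.7]), array([51.3, 34.2]), 82.2)
n 117
plane pts 91 centre [445.9   0.8  83.3] normal [0.03 0.03 1.  ]
plane pts 13 centre [443.7  -9.5  79.7] normal [-0.09 -0.58  0.81]
now [405.8 221.  144.2] ty 0.1 q [ 0.24  0.04  1.97 -0.    1.13  0.24] F [ 0.2  0.2 -1.5] open 84.8 grip 0.0 t 24.5
```

View pics/t5.png

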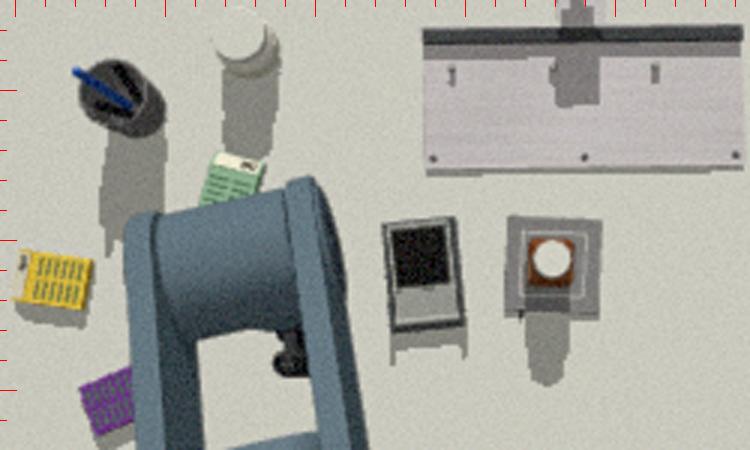

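The bottle stands, but about 6 mm left of the pad centre at crop (552,257). Cassette A has been knocked: its label is now at raw (174,174). I'll centre the bottle in y by closing the jaws on it about the pad centre, then remeasure.

```bash
python3 plan.py 446,40,150,90 446,-1.8,150,90 446,-1.8,32,90
```

```text
now [405.8 221.  144.2] ty 0.1 q [ 0.24  0.04  1.97 -0.    1.13  0.24] F [ 0.2  0.2 -1.5] open 84.8 grip 0.0 t 24.5
446,40,150,90 -> [-0.905, 0.199, -0.029, -1.046] rows>= 8.4
446,-1.8,150,90 -> [-0.0, -0.209, 0.0, 0.0] rows>= 0.7
446,-1.8,32,90 -> [0.0, 0.0, 0.59, 0.0] rows>= 1.9
```

```bash

python3 -m handwheel '[[[-0.3,0.2,-0.03,-1],[-0.6,0.2,-0.03,-1],[-0.9,0.2,-0.03,-1],[-0.9,0.2,-0.03,-1],[-0.9,0.2,-0.03,-1],[-0.9,0.2,-0.03,-1],[-0.9,0.2,-0.03,-1],[-0.9,0.2,-0.03,-1],[-0.9,0.2,-0.03,-1]]]' 85 |grep -E 'pos|wrist'
python3 plan.py 446,-1.8,150,90 446,-1.8,32,90
```

```text
eef_pos: [0.4461, 0.0401, 0.1507]
wrist_force: [-0.2, -0.2, -0.3]
now [446.1  40.1 150.7] ty 86.1 q [-0.18 -0.    2.   -0.    1.15 -1.68] F [-0.2 -0.2 -0.3] open 84.8 grip 0.0 t 25.6
446,-1.8,150,90 -> [-0.014, -0.209, 0.003, -0.046] rows>= 0.7
446,-1.8,32,90 -> [0.0, 0.0, 0.59, 0.0] rows>= 1.9
```

```bash

python3 -m handwheel '[[[-0.014,-0.209,0,-0.046],[-0.014,-0.209,0,-0.046],[-0.014,-0.209,0.3,-0.046],[-0.014,-0.209,0.5,-0.046],[-0.014,-0.209,0.58,-0.046],[-0.014,-0.209,0.58,-0.046]]]' 85 |grep -E 'pos|wrist'
python3 -m handwheel '[[[0,0,0,0],[0,0,0,0],[0,0,0,0],[0,0,0,0],[0,0,0,0]]]' 43.5 |grep -E 'pos|force|open'
python3 -m handwheel '[[[0,0,0,0],[0,0,0,0],[0,0,0,0],[0,0,-0.3,0],[0,0,-0.6,0],[0,0,-0.6,0]]]' 85 |grep -E 'pos|wrist'
python3 - <<'E'
from h import *
c=ctrl.camera("top"); crop(c,"t6.png",95,150,265,275,4)
for g in greens(c): print(g)
p=cloud(c)*1000
for n,(v0,v1,u0,u1) in {"A":(165,200,155,190),"B":(190,222,135,170)}.items():
    q=p[v0:v1,u0:u1].reshape(-1,3); b=q[q[:,2]>12]; print(n,len(b),cv2.minAreaRect(b[:,:2].astype(np.float32)))
E
python3 tilt.py 446 -2 84; python3 plan.py
```

```text
eef_pos: [0.4448, -0.0003, 0.0337]
wrist_force: [-0.1, -0.1, 0.1]
eef_pos: [0.4474, -0.0005, 0.0361]
wrist_force: [-1.1, 0.1, 6.6]
opening: 0.514
grasp_force: 15.6
eef_pos: [0.4501, -0.0012, 0.16]
wrist_force: [-0.3, -0.1, 0.3]
(array([170.6, 186.2]), np.int32(286), array([508.3, 329.4]), array([49.5, 58.9]), 77.2)
(array([150.6, 208.9]), np.int32(267), array([436.9, 386.6]), array([50.9, 55. ]), 63.8)
A 375 ((501.9293212890625, 333.7743225097656), (56.70609664916992, 93.23998260498047), 72.29180908203125)
B 411 ((457.888427734375, 377.12457275390625), (57.13239669799805, 106.0623550415039), 60.22520446777344)
n 110
plane pts 77 centre [445.8  -4.6  83.1] normal [0.   0.02 1.  ]
plane pts 16 centre [444.6 -10.5  81.8] normal [ 0.01 -0.35  0.94]
now [ 4.467e+02 -4.000e-01  1.555e+02] ty 90.0 q [-0.27 -0.01  2.   -0.    1.16 -1.84] F [-0.8  0.8  0.2] open 84.9 grip 0.0 t 27.9
```

View pics/t6.png

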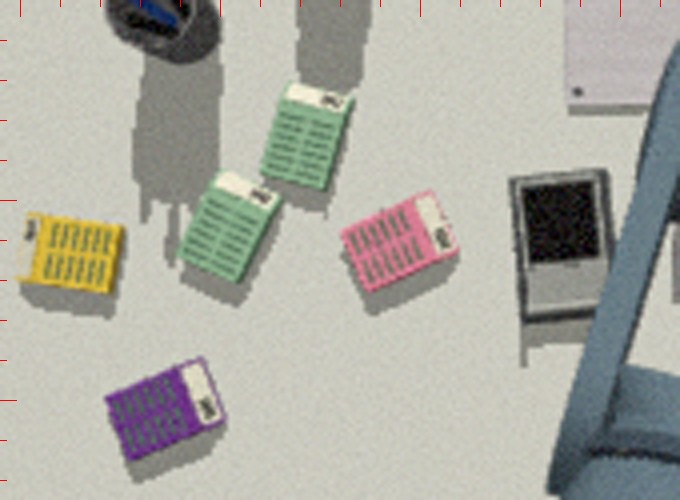

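Bottle is now within about 1 mm of the pad centre. The crop shows cassette A at (307,138), moved by the knock, and B at (230,227), unmoved; both still have their labels away from the robot. Now I grip A.

```bash
python3 plan.py 475,170,140,84 501.4,331,100,77.2 501.4,331,9,77.2 501.4,331,100,77.2 560,140,100,91.4 615,-50,100,91.4 615,-141,100,91.4 615,-141,18,91.4
```

```text
now [ 4.467e+02 -4.000e-01  1.555e+02] ty 90.0 q [-0.27 -0.01  2.   -0.    1.16 -1.84] F [-0.8  0.8  0.2] open 84.9 grip 0.0 t 27.9
475,170,140,84 -> [-0.141, 0.852, 0.077, 0.069] rows>= 2.8
501.4,331,100,77.2 -> [-0.047, 0.814, 0.2, 0.079] rows>= 2.7
501.4,331,9,77.2 -> [0.0, 0.0, 0.455, 0.0] rows>= 1.5
501.4,331,100,77.2 -> [0.0, 0.0, -0.455, 0.0] rows>= 1.5
560,140,100,91.4 -> [-0.497, -0.866, 0.0, -0.165] rows>= 3.2
615,-50,100,91.4 -> [-0.252, -0.956, 0.0, 0.0] rows>= 3.2
615,-141,100,91.4 -> [0.011, -0.455, 0.0, 0.0] rows>= 1.5
615,-141,18,91.4 -> [0.0, 0.0, 0.41, 0.0] rows>= 1.3
```

```bash

python3 -m handwheel '[[[-0.14,0.85,0.077,0.069],[-0.14,0.85,0.077,0.069],[-0.14,0.85,0.077,0.069],[-0.14,0.85,0.077,0.069],[-0.14,0.85,0.077,0.069]]]' 72 |grep -E 'pos'
python3 -m handwheel '[[[-0.047,0.814,0.2,0.079],[-0.047,0.814,0.2,0.079],[-0.047,0.814,0.2,0.079],[-0.047,0.814,0.2,0.079],[-0.047,0.814,0.2,0.079]]]' |grep -E 'pos'
python3 plan.py 501.4,331,9,77.2
```

```text
eef_pos: [0.4733, 0.1694, 0.1379]
eef_pos: [0.5008, 0.3289, 0.0991]
now [500.8 328.9  99.1] ty 77.2 q [ 0.38  0.39  1.65 -0.    1.1  -0.96] F [-0.6  0.1 -0.4] open 72.2 grip 0.0 t 29.1
501.4,331,9,77.2 -> [-0.0, 0.011, 0.451, -0.0] rows>= 1.4
```

```bash

python3 -m handwheel '[[[0,0.01,0.2,0],[0,0.01,0.35,0],[0,0.01,0.43,0],[0,0.01,0.45,0],[0,0.01,0.45,0]]]' |grep -E 'pos|wrist'
python3 -m handwheel '[[[0,0,0,0],[0,0,0,0],[0,0,0,0],[0,0,0,0],[0,0,0,0]]]' 45 |grep -E 'pos|force|open'
python3 -m handwheel '[[[0,0,-0.1,0],[0,0,-0.3,0],[0,0,-0.45,0],[0,0,-0.45,0]]]' |grep -E 'pos|force|open'
python3 plan.py 560,140,100,91.4 615,-50,100,91.4 615,-141,100,91.4 615,-141,18,91.4
```

```text
eef_pos: [0.5022, 0.3323, 0.0106]
wrist_force: [0.2, -0.4, 0.1]
eef_pos: [0.5026, 0.3331, 0.0114]
wrist_force: [-0.4, -0.1, 6.3]
opening: 0.587
grasp_force: 63.1
eef_pos: [0.5036, 0.3336, 0.1038]
wrist_force: [0.1, -0.1, -0.7]
opening: 0.589
grasp_force: 62.5
now [503.6 333.6 103.8] ty 77.3 q [ 0.39  0.39  1.64  0.    1.11 -0.96] F [ 0.1 -0.1 -0.7] open 50.3 grip 62.5 t 30.9
560,140,100,91.4 -> [-0.489, -0.882, 0.019, -0.165] rows>= 3.2
615,-50,100,91.4 -> [-0.252, -0.956, 0.0, 0.0] rows>= 3.2
615,-141,100,91.4 -> [0.011, -0.455, 0.0, 0.0] rows>= 1.5
615,-141,18,91.4 -> [0.0, 0.0, 0.41, 0.0] rows>= 1.3
```

```bash

python3 -m handwheel '[[[-0.489,-0.88,0.02,-0.165],[-0.489,-0.88,0.02,-0.165],[-0.489,-0.88,0.02,-0.165],[-0.489,-0.88,0.02,-0.165],[-0.489,-0.88,0.02,-0.165]]]' |grep -E 'pos|grasp'
python3 -m handwheel '[[[-0.25,-0.956,0,0],[-0.25,-0.956,0,0],[-0.25,-0.956,0,0],[-0.25,-0.956,0,0],[-0.25,-0.956,0,0]]]' |grep -E 'pos|grasp'
python3 -m handwheel '[[[0.011,-0.455,0,0],[0.011,-0.455,0,0],[0.011,-0.455,0.2,0],[0.011,-0.455,0.3,0],[0.011,-0.455,0.3,0]]]' |grep -E 'pos|grasp'
python3 plan.py 613,-141,18,91.4
```

```text
eef_pos: [0.5575, 0.1385, 0.095]
grasp_force: 62.6
eef_pos: [0.6123, -0.0492, 0.0951]
grasp_force: 62.7
eef_pos: [0.6108, -0.1387, 0.0334]
grasp_force: 62.8
now [ 610.8 -138.7   33.4] ty 91.6 q [-0.41  0.54  1.59  0.    1.02 -2.01] F [ 0.3  0.9 -0.5] open 50.1 grip 62.8 t 32.8
613,-141,18,91.4 -> [-0.011, -0.012, 0.077, 0.002] rows>= 0.3
```

```bash

python3 -m handwheel '[[[0,-0.01,0.04,0],[0,-0.01,0.07,0],[0,-0.01,0.08,0],[0,-0.01,0.08,0]]]' |grep -E 'pos|wrist'
python3 -m handwheel '[[[-0.03,0,0,0],[-0.06,0,0,0],[-0.06,0,0,0]]]' |grep -E 'pos|wrist'
python3 -m handwheel '[[[-0.01,0,0,0],[-0.02,0,0,0],[-0.02,0,0,0]]]' |grep -E 'pos|wrist'
python3 -m handwheel '[[[-0.01,0,0,0],[-0.02,0,0,0],[-0.02,0,0,0]]]' |grep -E 'pos|wrist'
```

```text
eef_pos: [0.6127, -0.1437, 0.0198]
wrist_force: [0.2, 0.3, 0.1]
eef_pos: [0.6255, -0.1435, 0.02]
wrist_force: [0.3, -0.6, -0.5]
eef_pos: [0.6288, -0.1433, 0.0197]
wrist_force: [0.6, -0.3, -0.1]
eef_pos: [0.6299, -0.143, 0.0186]
wrist_force: [-9.2, -1.7, 1.7]
```

```bash

python3 -m handwheel '[[[0.02,0,0,0],[0.02,0,0.01,0],[0.02,0,0.015,0],[0.02,0,0.015,0]]]' |grep -E 'pos|wrist'
python3 -m handwheel '[[[0,0.02,0,0],[0,0.03,0,0],[0,0.03,0,0]]]' |grep -E 'pos|wrist'
python3 -m handwheel '[[[0,0.01,0,0],[0,0.015,0,0],[0,0.015,0,0]]]' |grep -E 'pos|wrist'
python3 -m handwheel '[[[0,0.005,0,0],[0,0.01,0,0],[0,0.01,0,0]]]' |grep -E 'pos|wrist'
```

```text
eef_pos: [0.6291, -0.1433, 0.0174]
wrist_force: [-2.8, 0.1, 5.1]
eef_pos: [0.6295, -0.1374, 0.0174]
wrist_force: [0.1, -1.5, 5.4]
eef_pos: [0.6293, -0.1347, 0.0174]
wrist_force: [-0.0, -1.8, 4.8]
eef_pos: [0.6293, -0.1336, 0.0175]
wrist_force: [0.2, -5.5, 5.1]
```

```bash

python3 -m handwheel '[[[-0.01,0,0,0],[-0.02,0,0,0],[-0.03,0,0,0],[-0.03,0,0,0]]]' |grep -E 'pos|wrist'
python3 -m handwheel '[[[0,0.005,0,0],[0,0.005,0,0]]]' |grep -E 'pos|wrist'
python3 -m handwheel '[[[0,0,0,0],[0,0,0,0],[0,0,0,0],[0,0,-0.2,0],[0,0,-0.5,0],[0,0,-0.5,0]]]' 68 |grep -E 'pos|wrist'
python3 - <<'E'
from h import *
c=ctrl.camera("top"); 
for g in greens(c): print(g)
s=ctrl.camera("side"); 
for g in greens(s): print("side",g)
E
python3 plan.py
```

```text
eef_pos: [0.6297, -0.1336, 0.0173]
wrist_force: [-23.4, -7.0, 23.1]
eef_pos: [0.6297, -0.1336, 0.0174]
wrist_force: [-23.2, -10.3, 22.8]
eef_pos: [0.6385, -0.1321, 0.1229]
wrist_force: [0.3, 0.1, 0.9]
(array([150.8, 209.2]), np.int32(254), array([438.3, 385.8]), array([51.9, 55.9]), 65.9)
now [ 634.9 -130.9  117.4] ty 91.4 q [-0.39  0.46  1.5   0.    1.17 -1.98] F [ 0.1 -0.8 -0.7] open 68.0 grip 0.0 t 37.6
```

```bash
python3 plan.py 590,50,120,85 520,230,120,75 431.3,387.5,100,66.3 431.3,387.5,10,66.3 431.3,387.5,100,66.3 500,240,100,75 612,69,100,91.4 612,69,28,91.4
```

```text
now [ 634.9 -130.9  117.4] ty 91.4 q [-0.39  0.46  1.5   0.    1.17 -1.98] F [ 0.1 -0.8 -0.7] open 68.0 grip 0.0 t 37.6
590,50,120,85 -> [0.202, 0.91, -0.013, 0.075] rows>= 3.0
520,230,120,75 -> [0.427, 0.866, 0.0, 0.116] rows>= 3.1
431.3,387.5,100,66.3 -> [0.632, 0.646, 0.1, 0.101] rows>= 2.9
431.3,387.5,10,66.3 -> [0.0, 0.0, 0.45, 0.0] rows>= 1.4
431.3,387.5,100,66.3 -> [0.0, 0.0, -0.45, 0.0] rows>= 1.4
500,240,100,75 -> [-0.611, -0.537, 0.0, -0.101] rows>= 2.6
612,69,100,91.4 -> [-0.762, -0.681, 0.0, -0.191] rows>= 3.3
612,69,28,91.4 -> [0.0, 0.0, 0.36, 0.0] rows>= 1.2
```

```bash

python3 -m handwheel '[[[0.2,0.91,-0.01,0.075],[0.2,0.91,-0.01,0.075],[0.2,0.91,-0.01,0.075],[0.2,0.91,-0.01,0.075],[0.2,0.91,-0.01,0.075]]]' 72 |grep -E 'pos'
python3 -m handwheel '[[[0.427,0.866,0,0.116],[0.427,0.866,0,0.116],[0.427,0.866,0,0.116],[0.427,0.866,0,0.116],[0.427,0.866,0,0.116]]]' |grep -E 'pos'
python3 -m handwheel '[[[0.63,0.646,0.1,0.101],[0.63,0.646,0.1,0.101],[0.63,0.646,0.1,0.101],[0.63,0.646,0.1,0.101],[0.63,0.646,0.1,0.101]]]' |grep -E 'pos'
python3 - <<'E'
from h import *
c=ctrl.camera("top"); 
for g in greens(c): print(g)
E
python3 plan.py 431.3,387.5,10,66.3
```

```text
eef_pos: [0.5891, 0.0501, 0.1172]
eef_pos: [0.5205, 0.2289, 0.1182]
eef_pos: [0.4333, 0.3857, 0.0985]
(array([323. , 147.6]), np.int32(264), array([ 635.1, -133. ]), array([58.1, 47. ]), 4.0)
(array([153.5, 203.3]), np.int32(109), array([452.1, 379.6]), array([52.5, 24. ]), 64.7)
now [433.5 385.5  98.7] ty 66.2 q [ 0.52  0.35  1.7  -0.    1.09 -0.63] F [ 0.5 -0.1  0.5] open 71.8 grip 0.0 t 39.5
431.3,387.5,10,66.3 -> [0.014, 0.005, 0.443, -0.001] rows>= 1.4
```

```bash

python3 -m handwheel '[[[0.01,0.005,0.2,0],[0.01,0.005,0.35,0],[0.01,0.005,0.43,0],[0.01,0.005,0.445,0],[0.01,0.005,0.445,0]]]' |grep -E 'pos|wrist'
python3 -m handwheel '[[[0,0,0,0],[0,0,0,0],[0,0,0,0],[0,0,0,0],[0,0,0,0]]]' 45 |grep -E 'pos|force|open'
python3 -m handwheel '[[[0,0,-0.1,0],[0,0,-0.3,0],[0,0,-0.45,0],[0,0,-0.45,0]]]' |grep -E 'pos|force|open'
python3 plan.py 500,240,100,75 612,69,100,91.4 612,69,28,91.4
```

```text
eef_pos: [0.4314, 0.3889, 0.0105]
wrist_force: [0.3, 0.0, 0.9]
eef_pos: [0.4315, 0.3897, 0.0114]
wrist_force: [0.3, -0.3, 6.5]
opening: 0.59
grasp_force: 62.9
eef_pos: [0.4323, 0.3904, 0.1038]
wrist_force: [0.6, 0.8, -1.0]
opening: 0.591
grasp_force: 62.5
now [432.3 390.4 103.8] ty 66.3 q [ 0.53  0.35  1.7   0.    1.09 -0.63] F [ 0.6  0.8 -1. ] open 50.5 grip 62.5 t 41.3
500,240,100,75 -> [-0.612, -0.553, 0.019, -0.101] rows>= 2.6
612,69,100,91.4 -> [-0.762, -0.681, 0.0, -0.191] rows>= 3.3
612,69,28,91.4 -> [0.0, 0.0, 0.36, 0.0] rows>= 1.2
```

```bash

python3 -m handwheel '[[[-0.61,-0.55,0,-0.1],[-0.61,-0.55,0,-0.1],[-0.61,-0.55,0,-0.1],[-0.61,-0.55,0,-0.1],[-0.61,-0.55,0,-0.1]]]' |grep -E 'pos|grasp'
python3 -m handwheel '[[[-0.76,-0.68,0,-0.19],[-0.76,-0.68,0,-0.19],[-0.76,-0.68,0,-0.19],[-0.76,-0.68,0,-0.19],[-0.76,-0.68,0,-0.19],[-0.76,-0.68,0.3,-0.19],[-0.76,-0.68,0.35,-0.19],[-0.76,-0.68,0.35,-0.19]]]' |grep -E 'pos|grasp'
python3 plan.py 612,69,17.5,91.4
```

```text
eef_pos: [0.4971, 0.2394, 0.0991]
grasp_force: 62.5
eef_pos: [0.6079, 0.0701, 0.0293]
grasp_force: 62.7
now [607.9  70.1  29.3] ty 91.4 q [-0.08  0.52  1.63  0.    0.99 -1.67] F [-0.  -0.6 -0.6] open 50.3 grip 62.7 t 42.9
612,69,17.5,91.4 -> [-0.02, -0.006, 0.059, -0.0] rows>= 0.2
```

```bash

python3 -m handwheel '[[[-0.02,-0.006,0.04,0],[-0.02,-0.006,0.06,0],[-0.02,-0.006,0.065,0],[-0.02,-0.006,0.065,0]]]' |grep -E 'pos|wrist'
python3 -m handwheel '[[[0,0.02,0,0],[0,0.025,0,0],[0,0.025,0,0]]]' |grep -E 'pos|wrist'
python3 -m handwheel '[[[0,0.01,0,0],[0,0.01,0,0]]]' |grep -E 'pos|wrist'
python3 -m handwheel '[[[-0.03,0,0,0],[-0.05,0,0,0],[-0.05,0,0,0]]]' |grep -E 'pos|wrist'
python3 -m handwheel '[[[-0.01,0,0,0],[-0.02,0,0,0],[-0.02,0,0,0]]]' |grep -E 'pos|wrist'
```

```text
eef_pos: [0.6137, 0.0673, 0.0174]
wrist_force: [-1.0, 0.2, 2.5]
eef_pos: [0.6139, 0.0722, 0.0174]
wrist_force: [0.4, -1.2, 4.9]
eef_pos: [0.6139, 0.0741, 0.0174]
wrist_force: [-1.0, -0.8, 5.3]
eef_pos: [0.6221, 0.0748, 0.0174]
wrist_force: [-6.8, -1.0, 12.0]
eef_pos: [0.6222, 0.0748, 0.0173]
wrist_force: [-22.0, -2.6, 26.2]
```

```bash

python3 -m handwheel '[[[0.02,0,0,0],[0.02,0.01,0,0],[0.02,0.01,0,0]]]' |grep -E 'pos|wrist'
python3 -m handwheel '[[[0,0.01,0,0],[0,0.01,0,0]]]' |grep -E 'pos|wrist'
python3 -m handwheel '[[[0,0.01,0,0],[0,0.01,0,0]]]' |grep -E 'pos|wrist'
python3 -m handwheel '[[[-0.01,0,0,0],[-0.015,0.005,0,0],[-0.015,0.005,0,0]]]' |grep -E 'pos|wrist'
```

```text
eef_pos: [0.6221, 0.0753, 0.0174]
wrist_force: [-7.1, -6.9, 11.5]
eef_pos: [0.6221, 0.076, 0.0174]
wrist_force: [-8.1, -11.3, 12.5]
eef_pos: [0.6221, 0.0763, 0.0174]
wrist_force: [-8.6, -18.3, 12.2]
eef_pos: [0.6222, 0.0763, 0.0174]
wrist_force: [-19.9, -23.7, 23.5]
```

```bash

python3 -m handwheel '[[[0,0,0,0],[0,0,0,0],[0,0,0,0],[0,0,-0.2,0],[0,0,-0.5,0],[0,0,-0.5,0]]]' 68 |grep -E 'pos|wrist'
python3 plan.py 461,131,100,91.4 461,131,45,91.4 461,131,29,91.4
```

```text
eef_pos: [0.6302, 0.082, 0.1228]
wrist_force: [-0.7, -0.1, -0.1]
now [630.2  82.  122.8] ty 91.3 q [-0.06  0.42  1.55  0.    1.16 -1.65] F [-0.7 -0.1 -0.1] open 67.9 grip 0.0 t 46.8
461,131,100,91.4 -> [0.84, 0.264, 0.114, -0.001] rows>= 2.8
461,131,45,91.4 -> [0.0, 0.0, 0.275, 0.0] rows>= 0.9
461,131,29,91.4 -> [0.0, 0.0, 0.08, 0.0] rows>= 0.3
```

```bash

python3 -m handwheel '[[[0.84,0.26,0.1,0],[0.84,0.26,0.1,0],[0.84,0.26,0.1,0],[0.84,0.26,0.1,0],[0.84,0.26,0.1,0]]]' 0 |grep -E 'pos|wrist'
python3 - <<'E'
from h import *
c=ctrl.camera("top"); s=ctrl.camera("side")
for g in greens(c,.022): print(g)
p=cloud(c)*1000
for n,(v0,v1,u0,u1) in {"b3":(120,165,305,340),"b1":(120,165,235,270)}.items():
    q=p[v0:v1,u0:u1].reshape(-1,3); b=q[(q[:,2]>19)&(q[:,2]<26)&(q[:,0]<672)]; print(n,len(b),np.median(b[:,2]),cv2.minAreaRect(b[:,:2].astype(np.float32)))
a=c["color"][120:190,230:350,::-1]; b=s["color"][160:280,240:345,::-1]
a=cv2.convertScaleAbs(cv2.resize(a,None,fx=5,fy=5,interpolation=2),alpha=1.8); b=cv2.convertScaleAbs(cv2.resize(b,None,fx=5,fy=5,interpolation=2),alpha=1.8)
cv2.imwrite("pics/bayst.png",a); cv2.imwrite("pics/bayss.png",b)
E
python3 plan.py 461,131,29,91.4
```

```text
eef_pos: [0.4575, 0.1302, 0.0968]
wrist_force: [0.8, -0.2, 0.6]
(array([254.3, 148.2]), np.int32(280), array([627.2,  77.2]), array([56.2, 45.9]), 1.0)
(array([322.8, 147.2]), np.int32(281), array([ 634., -132.]), array([56.2, 49.2]), 1.0)
b3 293 22.171185320891684 ((638.4155883789062, -130.97523498535156), (66.36283874511719, 57.906558990478516), 1.905456304550171)
b1 305 22.212634771943797 ((633.486572265625, 78.91688537597656), (70.1236343383789, 55.26743698120117), 0.7960953712463379)
now [458.5 129.7  97.1] ty 91.2 q [ 0.03  0.15  1.97 -0.    1.03 -1.57] F [ 0.8 -0.2  0. ] open 0.1 grip 0.0 t 47.5
461,131,29,91.4 -> [-0.013, 0.006, 0.34, -0.002] rows>= 1.1
```

View pics/bayst.png

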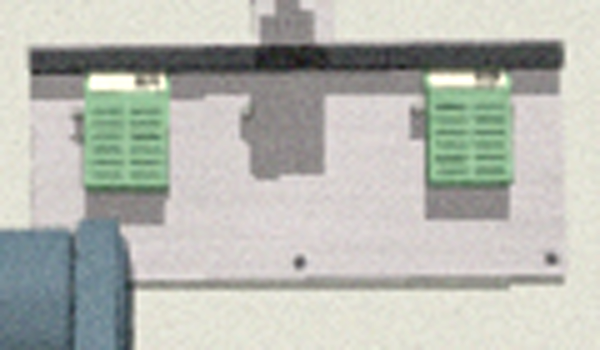

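Both cassettes sit at the fence with their dowels on the left: bay 1 at (127,130), bay 3 at (470,130). I'll nudge each lightly with closed fingers, from the side and then the rear, to make sure it's home.

```bash
python3 plan.py 600,28,97,91.4 645,28,97,91.4 645,28,20,91.4 645,32,20,91.4 645,25,60,91.4 580,76,60,91.4 580,76,20,91.4 586,76,20,91.4 
```

```text
now [458.5 129.7  97.1] ty 91.2 q [ 0.03  0.15  1.97 -0.    1.03 -1.57] F [ 0.8 -0.2  0. ] open 0.1 grip 0.0 t 47.5
600,28,97,91.4 -> [-0.696, -0.524, 0.0, -0.002] rows>= 2.8
645,28,97,91.4 -> [-0.225, -0.005, 0.0, 0.0] rows>= 0.7
645,28,20,91.4 -> [0.0, 0.0, 0.385, 0.0] rows>= 1.2
645,32,20,91.4 -> [-0.0, 0.02, 0.0, 0.0] rows>= 0.1
645,25,60,91.4 -> [0.001, -0.035, -0.2, 0.0] rows>= 0.6
580,76,60,91.4 -> [0.319, 0.263, 0.0, 0.0] rows>= 1.3
580,76,20,91.4 -> [0.0, 0.0, 0.2, 0.0] rows>= 0.6
586,76,20,91.4 -> [-0.03, -0.001, 0.0, 0.0] rows>= 0.1
```

```bash

python3 -m handwheel '[[[-0.7,-0.52,0,0],[-0.7,-0.52,0,0],[-0.7,-0.52,0,0],[-0.92,-0.52,0,0],[-0.92,-0.52,0,0],[-0.92,-0.52,0.2,0],[-0.92,-0.52,0.385,0],[-0.92,-0.52,0.385,0]]]' 0 |grep -E 'pos|wrist'
for k in 1; do python3 -m handwheel '[[[0,0.01,0,0],[0,0.01,0,0]]]' |grep -E 'pos|wrist'
python3 -m handwheel '[[[0,0.01,0,0],[0,0.01,0,0]]]' |grep -E 'pos|wrist'
python3 -m handwheel '[[[0,0.01,0,0],[0,0.01,0,0]]]' |grep -E 'pos|wrist'
python3 -m handwheel '[[[0,0.01,0,0],[0,0.01,0,0]]]' |grep -E 'pos|wrist'; done
```

```text
eef_pos: [0.6412, 0.03, 0.0171]
wrist_force: [-0.9, -0.1, 1.1]
eef_pos: [0.6436, 0.0321, 0.0209]
wrist_force: [0.5, -0.6, 0.0]
eef_pos: [0.6432, 0.0341, 0.0202]
wrist_force: [0.7, -0.2, -0.1]
eef_pos: [0.6429, 0.0361, 0.0197]
wrist_force: [-0.1, 0.6, -0.4]
eef_pos: [0.6429, 0.0375, 0.0197]
wrist_force: [0.6, -1.8, -0.5]
```

```bash

python3 -m handwheel '[[[0,0.01,0,0],[0,0.01,0,0]]]' |grep -E 'pos|wrist'
python3 -m handwheel '[[[0,0.007,0,0],[0,0.007,0,0]]]' |grep -E 'pos|wrist'
python3 -m handwheel '[[[0,-0.03,0,0],[0,-0.05,0,0],[0,-0.05,-0.2,0],[0.3,0.15,-0.2,0],[0.33,0.19,-0.2,0],[0.33,0.19,-0.2,0],[0.33,0.19,-0.1,0],[0.33,0.19,0,0],[0.33,0.19,0,0]]]' |grep -E 'pos|wrist'
python3 -m handwheel '[[[-0.02,0,0,0],[-0.02,0,0,0]]]' |grep -E 'pos|wrist'
python3 -m handwheel '[[[-0.015,0,0,0],[-0.015,0,0,0]]]' |grep -E 'pos|wrist'
python3 -m handwheel '[[[-0.015,0,0,0],[-0.015,0,0,0]]]' |grep -E 'pos|wrist'
```

```text
eef_pos: [0.643, 0.0381, 0.0199]
wrist_force: [-1.7, -7.9, 1.0]
eef_pos: [0.6431, 0.0384, 0.0201]
wrist_force: [-1.3, -10.6, 2.7]
eef_pos: [0.5741, 0.0774, 0.0163]
wrist_force: [-1.2, -0.3, -0.2]
eef_pos: [0.5812, 0.0777, 0.0202]
wrist_force: [0.4, 0.5, 0.8]
eef_pos: [0.5836, 0.078, 0.0202]
wrist_force: [0.3, 0.0, -0.8]
eef_pos: [0.5863, 0.0781, 0.0198]
wrist_force: [-0.5, -0.3, 0.2]
```

```bash

python3 -m handwheel '[[[-0.01,0,0,0],[-0.01,0,0,0]]]' |grep -E 'pos|wrist'
python3 -m handwheel '[[[-0.01,0,0,0],[-0.01,0,0,0]]]' |grep -E 'pos|wrist'
python3 -m handwheel '[[[-0.01,0,0,0],[-0.01,0,0,0]]]' |grep -E 'pos|wrist'
python3 -m handwheel '[[[-0.01,0,0,0],[-0.01,0,0,0]]]' |grep -E 'pos|wrist'
```

```text
eef_pos: [0.5882, 0.0781, 0.0197]
wrist_force: [-0.3, 0.0, 0.8]
eef_pos: [0.5892, 0.0781, 0.0194]
wrist_force: [-4.2, -0.3, 2.5]
eef_pos: [0.5893, 0.0782, 0.019]
wrist_force: [-11.6, -1.7, 7.1]
eef_pos: [0.5894, 0.0784, 0.0186]
wrist_force: [-15.7, -2.1, 10.3]
```

```bash

python3 -m handwheel '[[[0.05,0,0,0],[0.06,0,-0.2,0],[0.06,0,-0.25,0],[0.06,-0.3,-0.25,0],[0.06,-0.6,-0.25,0],[0.06,-0.9,-0.25,0],[0.06,-1,-0.25,0],[0.06,-1,-0.25,0]]]' |grep -E 'pos|wrist'
python3 plan.py 648,-183,65,91.4 648,-183,20,91.4 648,-176,20,91.4 
```

```text
eef_pos: [0.5864, -0.1231, 0.0694]
wrist_force: [0.0, -0.2, 0.4]
now [ 586.4 -123.1   69.4] ty 91.1 q [-0.4   0.43  1.66  0.    1.05 -2.  ] F [ 0.  -0.2  0.4] open 0.3 grip 0.0 t 53.9
648,-183,65,91.4 -> [-0.302, -0.305, 0.022, -0.004] rows>= 1.4
648,-183,20,91.4 -> [0.0, 0.0, 0.225, 0.0] rows>= 0.7
648,-176,20,91.4 -> [-0.001, 0.035, 0.0, 0.0] rows>= 0.1
```

```bash

python3 -m handwheel '[[[-0.3,-0.305,0,0],[-0.3,-0.305,0,0],[-0.3,-0.305,0,0],[-0.3,-0.305,0.15,0],[-0.3,-0.305,0.24,0],[-0.3,-0.305,0.24,0],[-0.3,-0.27,0.24,0],[-0.3,-0.27,0.24,0]]]' |grep -E 'pos|wrist'
python3 -m handwheel '[[[0,0.015,0,0],[0,0.015,0,0]]]' |grep -E 'pos|wrist'
python3 -m handwheel '[[[0,0.01,0,0],[0,0.01,0,0]]]' |grep -E 'pos|wrist'
python3 -m handwheel '[[[0,0.01,0,0],[0,0.01,0,0]]]' |grep -E 'pos|wrist'
python3 -m handwheel '[[[0,0.01,0,0],[0,0.01,0,0]]]' |grep -E 'pos|wrist'
```

```text
eef_pos: [0.6483, -0.1741, 0.0229]
wrist_force: [0.6, -0.7, -0.5]
eef_pos: [0.6478, -0.1717, 0.0223]
wrist_force: [-0.3, 0.0, 0.7]
eef_pos: [0.6477, -0.1711, 0.0222]
wrist_force: [0.4, -5.1, 1.3]
eef_pos: [0.6478, -0.1707, 0.0226]
wrist_force: [-1.0, -9.7, 1.9]
eef_pos: [0.6479, -0.1703, 0.0231]
wrist_force: [-2.6, -14.3, 2.1]
```

```bash

python3 -m handwheel '[[[0,-0.04,0,0],[0,-0.06,-0.1,0],[0,-0.05,-0.2,0],[0.3,0.15,-0.2,0],[0.31,0.17,-0.2,0],[0.31,0.17,-0.2,0],[0.31,0.17,-0.1,0],[0.31,0.17,0.02,0],[0.31,0.17,0.02,0]]]' |grep -E 'pos|wrist'
python3 -m handwheel '[[[-0.03,0,0,0],[-0.03,0,0,0]]]' |grep -E 'pos|wrist'
python3 -m handwheel '[[[-0.02,0,0,0],[-0.02,0,0,0]]]' |grep -E 'pos|wrist'
python3 -m handwheel '[[[-0.01,0,0,0],[-0.01,0,0,0]]]' |grep -E 'pos|wrist'
python3 -m handwheel '[[[-0.01,0,0,0],[-0.01,0,0,0]]]' |grep -E 'pos|wrist'
```

```text
eef_pos: [0.5847, -0.1335, 0.0156]
wrist_force: [0.7, -0.3, 0.3]
eef_pos: [0.5917, -0.1333, 0.018]
wrist_force: [0.4, 0.6, 0.6]
eef_pos: [0.5951, -0.1329, 0.018]
wrist_force: [-0.7, 0.5, -0.2]
eef_pos: [0.5956, -0.1327, 0.0176]
wrist_force: [-4.0, 0.3, 4.4]
eef_pos: [0.5957, -0.1326, 0.0173]
wrist_force: [-12.4, -1.7, 8.2]
```

```bash

python3 -m handwheel '[[[0.05,0,0,0],[0.05,0,-0.3,0],[0.05,0,-0.47,0],[0.05,0.3,-0.47,0],[0.05,0.6,-0.47,0],[0.05,0.9,-0.47,0],[0.05,1,-0.47,0],[0.05,1,-0.47,0]]]' |grep -E 'pos|wrist'
python3 plan.py 461,131,100,91.4 461,131,45,91.4
```

```text
eef_pos: [0.5842, 0.0682, 0.1118]
wrist_force: [0.2, -0.2, -0.6]
now [584.2  68.2 111.8] ty 91.4 q [-0.09  0.35  1.67 -0.    1.12 -1.68] F [ 0.2 -0.2 -0.6] open 0.4 grip 0.0 t 59.0
461,131,100,91.4 -> [0.608, 0.329, 0.059, -0.0] rows>= 2.2
461,131,45,91.4 -> [0.0, 0.0, 0.275, 0.0] rows>= 0.9
```

```bash

python3 -m handwheel '[[[0.6,0.33,0.05,0],[0.6,0.33,0.05,0],[0.6,0.33,0.05,0],[0.6,0.33,0.2,0],[0.6,0.33,0.32,0],[0.6,0.33,0.32,0]]]' |grep -E 'pos|wrist'
python3 - <<'E'
from h import *
c=ctrl.camera("top")
for g in greens(c,.022): print(g)
E
python3 -m handwheel '[[[0,0,0.02,0],[0,0,0.04,0],[0,0,0.04,0]]]' |grep -E 'pos|wrist'
python3 -m handwheel '[[[0,0,0.02,0],[0,0,0.03,0],[0,0,0.03,0]]]' |grep -E 'pos|wrist'
python3 -m handwheel '[[[0,0,0.01,0],[0,0,0.02,0],[0,0,0.02,0]]]' |grep -E 'pos|wrist'
```

```text
eef_pos: [0.4631, 0.1289, 0.0468]
wrist_force: [-0.0, 0.4, 0.8]
(array([254.6, 148.1]), np.int32(276), array([627.2,  77.2]), array([56.2, 45.9]), 1.0)
(array([323.2, 147.5]), np.int32(272), array([ 634. , -132.2]), array([56.2, 49.4]), 1.0)
eef_pos: [0.4644, 0.1303, 0.0406]
wrist_force: [2.9, -0.7, 5.0]
eef_pos: [0.4649, 0.1305, 0.035]
wrist_force: [2.7, -1.7, 6.5]
eef_pos: [0.4653, 0.1305, 0.0312]
wrist_force: [2.8, -0.9, 8.4]
```

```bash

python3 -m handwheel '[[[0,0,0.01,0],[0,0,0.015,0],[0,0,0.015,0]]]' |grep -E 'pos|wrist'
python3 -m handwheel '[[[0,0,0.01,0],[0,0,0.015,0],[0,0,0.015,0]]]' |grep -E 'pos|wrist'
python3 -m handwheel '[[[0,0,0.01,0],[0,0,0.015,0],[0,0,0.015,0]]]' |grep -E 'pos|wrist'
python3 -m handwheel '[[[0,0,0.01,0],[0,0,0.015,0],[0,0,0.015,0],[0,0,0.015,0]]]' |grep -E 'pos|wrist'
```

```text
eef_pos: [0.4654, 0.1305, 0.0285]
wrist_force: [2.1, -0.7, 10.0]
eef_pos: [0.4656, 0.1305, 0.0277]
wrist_force: [-7.2, -3.0, 37.4]
eef_pos: [0.4657, 0.1305, 0.0269]
wrist_force: [-18.0, -3.7, 64.0]
eef_pos: [0.4659, 0.1306, 0.0261]
wrist_force: [-28.1, -5.6, 92.6]
```

Pedal is at its stop: travel ended at TCP z 27.7 mm, with force rising steeply. Now let it up and start unloading.

```bash

python3 -m handwheel '[[[0,0,-0.1,0],[0,0,-0.3,0],[0,0,-0.42,0],[0,0,-0.42,0]]]' |grep -E 'pos|wrist'
python3 plan.py 600,60,110,91.4 628.5,-134.5,110,91.4 628.5,-134.5,17.5,91.4
```

```text
eef_pos: [0.4638, 0.1307, 0.1032]
wrist_force: [-1.0, -1.0, -0.4]
now [463.8 130.7 103.2] ty 91.3 q [ 0.03  0.15  1.95  0.    1.04 -1.57] F [-1.  -1.  -0.4] open -0.0 grip 0.0 t 63.0
600,60,110,91.4 -> [-0.673, -0.369, -0.034, -0.002] rows>= 2.5
628.5,-134.5,110,91.4 -> [-0.119, -0.976, 0.0, 0.0] rows>= 3.1
628.5,-134.5,17.5,91.4 -> [0.0, 0.0, 0.463, 0.0] rows>= 1.5
```

```bash

python3 -m handwheel '[[[-0.67,-0.37,-0.03,0],[-0.67,-0.37,-0.03,0],[-0.67,-0.37,-0.03,0],[-0.67,-0.37,-0.03,0],[-0.67,-0.37,-0.03,0]]]' 68 |grep -E 'pos|wrist'
python3 -m handwheel '[[[-0.12,-0.976,0,0],[-0.12,-0.976,0,0],[-0.12,-0.976,0,0],[-0.12,-0.976,0,0],[-0.12,-0.976,0,0],[-0.12,-0.976,0,0]]]' |grep -E 'pos|wrist'
python3 plan.py 628.5,-134.5,17.5,91.4
```

```text
eef_pos: [0.5965, 0.0599, 0.1057]
wrist_force: [-0.1, 0.9, -0.7]
eef_pos: [0.626, -0.133, 0.1072]
wrist_force: [-0.8, -0.1, -0.1]
now [ 626.  -133.   107.2] ty 91.4 q [-0.39  0.46  1.53  0.    1.15 -1.99] F [-0.8 -0.1 -0.1] open 68.1 grip 0.0 t 64.4
628.5,-134.5,17.5,91.4 -> [-0.013, -0.008, 0.449, -0.001] rows>= 1.4
```

```bash

python3 -m handwheel '[[[-0.01,-0.008,0.2,0],[-0.01,-0.008,0.35,0],[-0.01,-0.008,0.43,0],[-0.01,-0.008,0.44,0],[-0.01,-0.008,0.44,0]]]' |grep -E 'pos|wrist'
python3 -m handwheel '[[[0,0,0,0],[0,0,0,0],[0,0,0,0],[0,0,0,0],[0,0,0,0]]]' 45 |grep -E 'pos|force|open'
python3 -m handwheel '[[[0.03,0,-0.05,0],[0.03,0,-0.3,0],[0.03,0,-0.45,0],[0.03,0,-0.45,0]]]' |grep -E 'pos|force|open'
python3 plan.py 590,-250,110,5.6 496,-403,110,-42.2 496,-403,14.5,-42.2
```

```text
eef_pos: [0.6295, -0.1366, 0.0208]
wrist_force: [-0.1, 0.1, 0.2]
eef_pos: [0.6298, -0.1372, 0.0217]
wrist_force: [-1.6, 1.5, 5.9]
opening: 0.583
grasp_force: 62.2
eef_pos: [0.6247, -0.138, 0.1138]
wrist_force: [0.3, 0.6, -1.0]
opening: 0.582
grasp_force: 62.6
now [ 624.7 -138.   113.8] ty 91.2 q [-0.4   0.45  1.54 -0.    1.15 -1.99] F [ 0.3  0.6 -1. ] open 49.7 grip 62.6 t 66.2
590,-250,110,5.6 -> [0.186, -0.556, 0.019, 0.996] rows>= 8.0
496,-403,110,-42.2 -> [-0.715, -0.542, 0.0, 0.556] rows>= 4.5
496,-403,14.5,-42.2 -> [0.0, 0.0, 0.477, 0.0] rows>= 1.5
```

```bash

python3 -m handwheel '[[[0.18,-0.55,0,0.996],[0.18,-0.55,0,0.996],[0.18,-0.55,0,0.996],[0.18,-0.55,0,0.996],[0.18,-0.55,0,0.996],[0.18,-0.55,0,0.996],[0.18,-0.55,0,0.996],[0.18,-0.55,0,0.996],[0.18,-0.55,0,0.996]]]' |grep -E 'pos|grasp'
python3 -m handwheel '[[[-0.71,-0.54,0,0.556],[-0.71,-0.54,0,0.556],[-0.71,-0.54,0,0.556],[-0.71,-0.54,0,0.556],[-0.71,-0.54,0,0.556],[-0.71,-0.54,0,0.556]]]' |grep -E 'pos|grasp'
python3 plan.py 496,-403,18.5,-42.2
```

```text
eef_pos: [0.5881, -0.2473, 0.1084]
grasp_force: 62.6
eef_pos: [0.495, -0.3995, 0.109]
grasp_force: 62.6
now [ 495.  -399.5  109. ] ty -41.9 q [-0.87  0.45  1.54  0.    1.15 -0.13] F [-0.  -0.1  0.4] open 49.7 grip 62.6 t 68.0
496,-403,18.5,-42.2 -> [-0.01, 0.015, 0.452, 0.003] rows>= 1.4
```

```bash

python3 -m handwheel '[[[-0.01,0.015,0.2,0],[-0.01,0.015,0.35,0],[-0.01,0.015,0.43,0],[-0.01,0.015,0.44,0],[-0.01,0.015,0.44,0]]]' |grep -E 'pos|wrist'
python3 -m handwheel '[[[0,0,0.01,0],[0,0,0.015,0],[0,0,0.015,0]]]' |grep -E 'pos|wrist'
python3 -m handwheel '[[[0,0,0,0],[0,0,0,0],[0,0,0,0],[0,0,-0.2,0],[0,0,-0.46,0],[0,0,-0.46,0]]]' 68 |grep -E 'pos|wrist'
python3 plan.py 590,-250,110,5.6 610,-60,110,91.4 621.5,76,110,91.4 621.5,76,17.5,91.4
```

```text
eef_pos: [0.4971, -0.4037, 0.0227]
wrist_force: [0.8, 0.1, -0.3]
eef_pos: [0.4966, -0.4033, 0.019]
wrist_force: [0.1, -0.2, 0.3]
eef_pos: [0.499, -0.406, 0.1163]
wrist_force: [0.0, -1.4, -0.1]
now [ 499.  -406.   116.3] ty -42.1 q [-0.87  0.45  1.53  0.    1.16 -0.13] F [ 0.  -1.4 -0.1] open 67.9 grip 0.0 t 69.8
590,-250,110,5.6 -> [0.884, -0.186, 0.032, -0.555] rows>= 4.5
610,-60,110,91.4 -> [0.936, 0.192, 0.0, -0.998] rows>= 8.0
621.5,76,110,91.4 -> [-0.074, 0.678, 0.0, 0.0] rows>= 2.2
621.5,76,17.5,91.4 -> [0.0, 0.0, 0.463, 0.0] rows>= 1.5
```

```bash

python3 -m handwheel '[[[0.88,-0.186,0.03,-0.555],[0.88,-0.186,0.03,-0.555],[0.88,-0.186,0.03,-0.555],[0.88,-0.186,0.03,-0.555],[0.88,-0.186,0.03,-0.555],[0.88,-0.186,0.03,-0.555]]]' |grep -E 'pos'
python3 -m handwheel '[[[0.936,0.19,0,-0.998],[0.936,0.19,0,-0.998],[0.936,0.19,0,-0.998],[0.936,0.19,0,-0.998],[0.936,0.19,0,-0.998],[0.936,0.19,0,-0.998],[0.936,0.19,0,-0.998],[0.936,0.19,0,-0.998],[0.936,0.19,0,-0.998]]]' |grep -E 'pos'
python3 -m handwheel '[[[-0.07,0.68,0,0],[-0.07,0.68,0,0],[-0.07,0.68,0,0],[-0.07,0.68,0,0],[-0.07,0.68,0,0]]]' |grep -E 'pos'
python3 plan.py 621.5,76,19,91.4
```

```text
eef_pos: [0.5866, -0.2471, 0.1037]
eef_pos: [0.6063, -0.0579, 0.1042]
eef_pos: [0.6175, 0.0771, 0.1045]
now [617.5  77.1 104.5] ty 91.2 q [-0.07  0.43  1.58 -0.    1.13 -1.66] F [-0.2  0.2  0.2] open 68.1 grip 0.0 t 72.3
621.5,76,19,91.4 -> [-0.02, -0.006, 0.428, -0.003] rows>= 1.4
```

```bash

python3 -m handwheel '[[[-0.015,-0.004,0.2,0],[-0.015,-0.004,0.35,0],[-0.015,-0.004,0.42,0],[-0.015,-0.004,0.43,0],[-0.015,-0.004,0.43,0]]]' |grep -E 'pos|wrist'
python3 -m handwheel '[[[0,0,0,0],[0,0,0,0],[0,0,0,0],[0,0,0,0],[0,0,0,0]]]' 45 |grep -E 'pos|force|open'
python3 -m handwheel '[[[0.03,0,-0.05,0],[0.03,0,-0.3,0],[0.03,0,-0.45,0],[0.03,0,-0.45,0]]]' |grep -E 'pos|force|open'
python3 plan.py 600,-80,110,91.4 590,-220,110,5.6 480,-320,110,-42.2 400,-316,110,-42.2
```

```text
eef_pos: [0.6214, 0.0774, 0.0198]
wrist_force: [0.1, 0.5, -0.2]
eef_pos: [0.6217, 0.0765, 0.0208]
wrist_force: [-2.4, -6.8, 5.4]
opening: 0.581
grasp_force: 62.1
eef_pos: [0.6171, 0.0778, 0.1129]
wrist_force: [0.2, 0.9, -1.3]
opening: 0.584
grasp_force: 62.9
now [617.1  77.8 112.9] ty 91.3 q [-0.07  0.41  1.59  0.    1.14 -1.66] F [ 0.2  0.9 -1.3] open 49.9 grip 62.9 t 74.0
600,-80,110,91.4 -> [0.104, -0.787, 0.014, -0.001] rows>= 2.5
590,-220,110,5.6 -> [0.067, -0.699, 0.0, 0.998] rows>= 8.0
480,-320,110,-42.2 -> [-0.444, -0.596, 0.0, 0.556] rows>= 4.5
400,-316,110,-42.2 -> [-0.254, -0.31, 0.0, 0.0] rows>= 1.3
```

```bash

python3 -m handwheel '[[[0.1,-0.79,0,0],[0.1,-0.79,0,0],[0.1,-0.79,0,0],[0.1,-0.79,0,0],[0.1,-0.79,0,0]]]' |grep -E 'pos|grasp'
python3 -m handwheel '[[[0.067,-0.7,0,0.998],[0.067,-0.7,0,0.998],[0.067,-0.7,0,0.998],[0.067,-0.7,0,0.998],[0.067,-0.7,0,0.998],[0.067,-0.7,0,0.998],[0.067,-0.7,0,0.998],[0.067,-0.7,0,0.998],[0.067,-0.7,0,0.998]]]' |grep -E 'pos|grasp'
python3 -m handwheel '[[[-0.44,-0.6,0,0.556],[-0.44,-0.6,0,0.556],[-0.44,-0.6,0,0.556],[-0.44,-0.6,0,0.556],[-0.44,-0.6,0,0.556],[-0.44,-0.6,0,0.556]]]' |grep -E 'pos|grasp'
python3 plan.py 400,-316,110,-42.2 400,-316,18.5,-42.2
```

```text
eef_pos: [0.5976, -0.0799, 0.1078]
grasp_force: 62.9
eef_pos: [0.5883, -0.2192, 0.1082]
grasp_force: 62.8
eef_pos: [0.4774, -0.3195, 0.1086]
grasp_force: 62.9
now [ 477.4 -319.5  108.6] ty -41.9 q [-0.8   0.33  1.71  0.    1.1  -0.06] F [-0.2  1.  -1. ] open 49.7 grip 62.9 t 76.5
400,-316,110,-42.2 -> [-0.246, -0.3, -0.007, 0.003] rows>= 1.2
400,-316,18.5,-42.2 -> [0.0, 0.0, 0.458, 0.0] rows>= 1.5
```

```bash

python3 -m handwheel '[[[-0.246,-0.3,0,0],[-0.246,-0.3,0,0],[-0.246,-0.3,0,0],[-0.246,-0.3,0.2,0],[-0.246,-0.3,0.35,0],[-0.246,-0.3,0.43,0],[-0.246,-0.3,0.44,0],[-0.246,-0.3,0.44,0]]]' |grep -E 'pos|wrist'
python3 -m handwheel '[[[0,0,0.01,0],[0,0,0.015,0],[0,0,0.015,0]]]' |grep -E 'pos|wrist'
python3 -m handwheel '[[[0,0,0,0],[0,0,0,0],[0,0,0,0],[0,0,-0.2,0],[0,0,-0.5,0],[0,0,-0.5,0],[0,-1,-0.7,0],[0,-1,-0.7,0],[0,-1,-0.7,0],[0,-1,-0.7,0]]]' 68 |grep -E 'pos|wrist'
python3 - <<'E'
from h import *
c=ctrl.camera("top"); s=ctrl.camera("side")
p=cloud(c)*1000
for g in greens(c,.019): print(g)
cv2.imwrite("pics/t9.png",cv2.convertScaleAbs(cv2.resize(c["color"][:,:,::-1],(800,600),interpolation=2),alpha=1.6))
E
python3 tilt.py 446 -2 84
```

```text
eef_pos: [0.4005, -0.317, 0.0215]
wrist_force: [-0.0, -0.1, -0.8]
eef_pos: [0.3998, -0.3165, 0.018]
wrist_force: [-0.2, -0.1, -0.3]
eef_pos: [0.2497, -0.1794, 0.1567]
wrist_force: [0.7, -1.1, 0.9]
(array([413. , 195.4]), np.int32(305), array([ 490.1, -405.1]), array([58.9, 53.3]), 49.9)
(array([385.4, 227.3]), np.int32(281), array([ 392.6, -319.8]), array([59.1, 51.2]), 47.1)
n 119
plane pts 86 centre [446.1  -3.6  83.1] normal [-0.02  0.01  1.  ]
plane pts 14 centre [446.6 -18.1  78.7] normal [ 0.   -0.96  0.27]
```

View pics/t9.png

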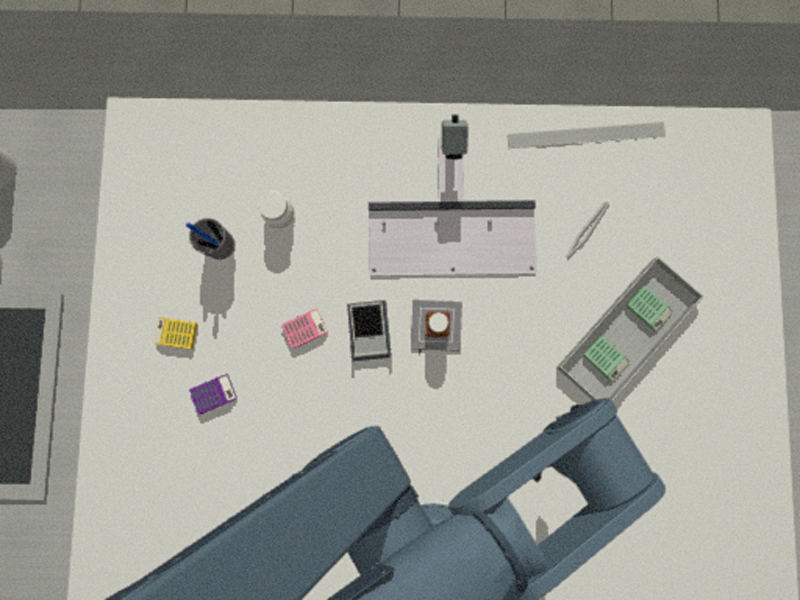

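Both cassettes lie in the tray at (649,307) and (606,358), the bottle stands mid-pad at (437,323), the pedal is up and the bystanders haven't moved. I'll check that the cassettes are flat, then hand in.

```bash
python3 - <<'E'
from h import *
c=ctrl.camera("top"); p=cloud(c)*1000; ok=[]
h=cv2.cvtColor(c["color"],cv2.COLOR_RGB2HSV); g=(h[...,0]>60)&(h[...,0]<90)&(h[...,1]>55)
for u,v in ((413,195),(385,227)):
    m=np.zeros_like(g); m[v-12:v+12,u-12:u+12]=1; b=p[m&g]; A=np.c_[b[:,:2]-b[:,:2].mean(0),np.ones(len(b))]
    k=np.linalg.lstsq(A,b[:,2],rcond=None)[0]; print(k.round(3)); ok.append(abs(k[2]-19)<3 and np.hypot(*k[:2])<.08)
if all(ok): print(ctrl.hand_in())
E
```

```text
[ 0.021 -0.02  18.505]
 ** On entry to DLASCL parameter number  4 had an illegal value
 ** On entry to DLASCL parameter number  4 had an illegal valueTraceback (most recent call last):
  File "<stdin>", line 6, in <module>
    x, resids, rank, s = _umath_linalg.lstsq(a, b, rcond,
                         ~~~~~~~~~~~~~~~~~~~^^^^^^^^^^^^^
                                             signature=signature)
                                             ^^^^^^^^^^^^^^^^^^^^
    raise LinAlgError("SVD did not converge in Linear Least Squares")
numpy.linalg.LinAlgError: SVD did not converge in Linear Least Squares
```

```bash
python3 - <<'E'
from h import *
c=ctrl.camera("top"); p=cloud(c)*1000
h=cv2.cvtColor(c["color"],cv2.COLOR_RGB2HSV); g=(h[...,0]>60)&(h[...,0]<90)&(h[...,1]>55)&~np.isnan(p[...,2])
m=np.zeros_like(g); m[215:239,373:397]=1; b=p[m&g]; A=np.c_[b[:,:2]-b[:,:2].mean(0),np.ones(len(b))]
k=np.linalg.lstsq(A,b[:,2],rcond=None)[0]; print(k.round(3))
if abs(k[2]-19)<3 and np.hypot(*k[:2])<.08: print(ctrl.hand_in())
E
```

```text
[ 1.2000e-02 -5.0000e-03  1.8613e+01]
the job is handed in; nothing more can be done
None
```

The job is handed in (no verdict came back): I found two green cassettes, seated both in bays 1 and 3 before pressing the pedal to its stop, and both now lie flat in the tray with the bottle upright mid-pad, the pedal up and the jar, forceps and pen pot untouched.

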